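# Change the spindle's cutter and bring the cover plates to it

### The arm

A 6-joint arm with a two-finger parallel gripper is mounted at the origin on the work surface. World frame = base frame: x ahead of the robot, y to its left, z up, the work surface at z = 0. Lengths are in m, angles in rad, forces in N, time in s.
With the tool pointing down it reaches from about 0.3 to 0.875 m from the base axis. Payload 6.4 kg.
Tool frame: the origin (TCP) lies midway between the tips of the shut fingers; the grasp point (between the pads) lies 19 mm behind it (ctrl.pinch_z is the distance from the TCP to the grasp point, in m); z points along the fingers, y is the line along which they close (so a half turn about z gives the same grasp; the last joint's range is limited). The gripper opens to 85 mm and grips with 20 to 120 N. Pads are 22 mm wide; open, the fingers measure 114 mm over their backs; the gripper's body (76 mm by 85 mm) begins 54 mm behind the grasp point. The pads swing forward as they close: fully open they stand 13 mm farther back than shut.
Start: joints at [-1.379, 0.181, 1.607, -0, 1.354, -0.206], TCP at [0.223, -0.53, 0.231] pointing down, gripper open.
Joint ranges: [-2.99, 2.99], [-0.89, 2.07], [0.3, 2.58], [-1.14, 4.28], [0, 2.63], [-3.12, 3.12]. Speed limits (rad/s): [2.57, 2.57, 3.01, 3.14, 3.14, 3.14].

### API

Orientations are given as a unit quaternion [w, x, y, z].
In Python, from bench import ctrl gives the robot as it stands.
- The arm moves only by the tool apply_moves, never from a script. Its argument "moves" is a list of rows, each an object with "jaw": the opening, from 0 (shut) to 1 (fully open); "offset": the shift along the tool's x, y, z in mm, a list of three; "rot": the turn, a rotation vector about the tool's x, y, z in degrees, a list of three. In form: [{"jaw": jaw, "offset": [dx, dy, dz], "rot": [ax, ay, az]}, ...]. A call has exactly 5 rows; each row shifts and turns the commanded pose from where the row before left it, along the tool's axes as they then stand; what a row does not reach is not made up. A row lasts 1/8 s, in which the tool goes at most 62.5 mm and 10.7 degrees, less where a joint would pass 70% of its speed; a pose out of reach is approached as far as the arm can. A call is refused whole if a number of a shift passes 62.5 or a number of a turn 10.7, either way. A call with a gripper value outside its range is refused whole. The fingers move at their own pace and stop on an object; the grip force is fixed at half the most. Time passes only in rows, so rows that do not move let the fingers close, or fill a call up. It gives the time, the measured TCP pose, the force, the opening and the grip force at its end, in the units of the state.
- ctrl.get_obs(): the state, without advancing time (a new reading comes with each control period).
- ctrl.camera(name): name is "scene" or "top"; returns (picture, depth): 420x560x3 uint8, red, green, blue; 420x560 float32, m along the optical axis (not along the pixel's ray), 0 where there is no reading.
- ctrl.camera_params(name): a dict with "K" (3x3 intrinsics, pixels), "dist" ([k1, k2, p1, p2, k3] as OpenCV has them; the pictures are not rectified), "cam_to_world" (4x4, takes a point from camera to world coordinates). Camera axes: x right, y down, z forward; pixel columns grow to the right and rows downward; lengths in m; the calibration is good to about 2 mm. A picture is of the moment at which its call begins. camera_params takes no time and is no camera call.
- ctrl.hand_in(): hands the job in; it is judged then, once.
Trained networks look in the newest picture that a camera, given by its name, has taken for a name from the list of things; names that differ only in an ending like _2 or _b are one class to them, and where a whole thing is asked for, a point or a joint stands for the part that bears it (a point fixed in the world has none). Each returns a list of dicts, best first, with "score" (0 to 1); they miss things now and then, are a little off and sometimes report something else, mostly with a low value. They report only what shows in the picture. A call takes as long as a camera call. They do not tell look-alikes from the thing itself.
- ctrl.outline_of(camera, target): "region" (420x560 bool, what is visible of it) and "position" ([column, row] in pixels, amid what is visible of it).
The state is a dict: "time_s": time; "q": joint angles; "dq": joint speeds; "joint_efforts": joint torques, N m; "eef_pos": TCP position; "eef_rot": TCP orientation; "wrist_force": force on the tool from outside, world axes, zero at the start; "torque": the same for the moment, N m; "opening": opening from 0.0 (shut) to 1.0 (fully open); "grasp_force": force on a finger pad.
Only numpy, scipy, OpenCV 4.12 (cv2) and the standard library are available. Lean on these libraries where they do the work, as an engineer would, in place of code of your own. Each camera call takes 0.05 s, during which the arm holds its last target. There are 200 camera calls.

### The job

Change the cutter in the bench spindle's chuck and bring the cover plates to it for countersinking: take out the centre drill and stand it in the empty hole of the wooden cutter block, stand the countersink (the short cutter with the plain cone head) shank down and fully home in the chuck, and turn the chuck sleeve clockwise until the three jaws grip the shank firmly and straight. Draw every tall narrow aluminium cover plate that is there out of the grey steel stock stand, without toppling the circuit boards that lean in front of them, and lean it upright, feet on the floor, against the back of the plywood work rest. Leave the boards leaning in the stock stand, the step drill in the block, and the multimeter, bottle and screwdriver alone.

Things in the scene. Friction and masses are not known exactly. Their poses are not given: they have to be found in the camera images.
- chuck_nose (a point): Centre of the chuck's mouth on its vertical axis, level with the jaw tops, 78 mm above the bench. Chuck fixed to the bench: grey flange 84 mm wide, 22 mm high, a dark 41 mm collar, then the sleeve. Bore 19 mm wide; its floor is 36 mm below this point, so the countersink's head rests 6 mm above the jaw tops.
- sleeve_grip (a point): Point on the chuck's axis where to grip the sleeve, 54 mm above the bench. The sleeve is a knurled steel cylinder 43 mm wide from 36 to 64 mm above the bench, tapering to 35 mm at 72 mm. Once in, the countersink's tip stands 50 mm above this point.
- sleeve (a joint): Chuck sleeve, rad: grows when turned clockwise seen from above and closes all three jaws, 1.8 mm each per rad. 0 = open stop (jaw faces 9 mm from the axis), 3.0 = closed stop. Starts part closed. Below 0.6 a 10 mm shank goes in freely; the jaws meet it at about 2.2 and hold it firmly from 2.5. Friction 0.25 N m; stays where left.
- jaw1: First chuck jaw, a steel block 8 x 12 x 29 mm standing in the chuck; it slides radially, driven by the sleeve. Origin at the middle of its inner face.
- jaw2: Second chuck jaw, like the first.
- jaw3: Third chuck jaw, like the first.
- cutter_block: Loose beech block 56 x 126 x 34 mm with three holes in a row along its y axis, 40 mm apart, 26 mm deep and 12.6 mm wide; the countersink and the step drill stand in the middle and the -y hole, shank down, either way round; the +y hole is empty. Origin at the centre of its underside. 0.45 kg.
- countersink: The countersink, a steel cutter 62 mm long: shank 10 mm in diameter and 42 mm long, then a head 20.5 mm in diameter with a straight band 10 mm high and a plain 90 degree cone 10 mm high above it. Origin at the free end of the shank, z along it to the tip. In the block its origin is 8 mm above the bench and it may lean a few degrees. About 90 g.
- centre_drill: The cutter that stands in the chuck at the start: a plain dark steel rod 10 mm in diameter and 52 mm long with a thin pilot tip, 62 mm in all. Origin at the shank's end, z towards the tip. In the chuck its origin is 42 mm above the bench, so 26 mm of it stand out above the jaw tops. It is free to lift out once the sleeve is below about 1.8 rad. About 45 g.
- free_hole (a point): Centre of the mouth of the empty hole in the cutter block, at its +y end (40 mm from the middle), 34 mm above the bench; 12.6 mm wide, 26 mm deep.
- step_drill: Step drill, 72 mm long with a stepped brass-coloured cone up to 20.4 mm wide, 10 mm shank, standing in the block; stays there. Origin at the shank's end, z towards the tip.
- stock_stand: Grey sheet-steel stand fixed on the bench with the stock: floor 110 x 256 mm, top at 10 mm; an upright 6 mm thick along its far side, front face at x = 35 mm, top 110 mm above the bench; a lip 5 mm high at its near edge, x = -53 mm. Origin at the centre of its underside; the upright runs along y.
- work_rest: Plywood stand fixed on the bench, of the same shape and sizes as the stock stand, empty at the start. Origin at the centre of its underside, upright at x = 35 to 41 mm, its top 110 mm above the bench, floor at 10 mm. Room for three cover plates side by side along y, 76 mm apart.
- wide_board: Green circuit board, 220 mm wide, 92 mm high, 6 mm thick, leaning in front of the cover plates in the stock stand. Origin at the middle of its bottom edge, z up along the board, x its thickness (towards the upright). 0.15 kg.
- low_board: Green circuit board, 150 mm wide, 78 mm high, 6 mm thick, leaning in front of the wide board. Origin and axes likewise. 0.1 kg.
- multimeter: Bystander: multimeter 75 x 145 x 30 mm lying on the bench.
- solvent_bottle: Bystander: white bottle 130 mm high, 52 mm in diameter.
- screwdriver: Bystander: screwdriver 170 mm long lying on the bench.
- cover1: Tall narrow aluminium cover plate 1 of up to three (None if absent): 56 mm wide, 180 mm high, 6 mm thick, with drilled holes, leaning back 15 degrees on the upright's top edge in the stock stand; its upper 70 mm stand clear above the upright and the boards. Origin at the middle of its bottom edge, y along its width, z up along the plate, x its thickness (towards the upright). About 0.17 kg.
- cover1_top (a point): Middle of the top edge of cover plate 1.
- cover2: Tall narrow aluminium cover plate 2 of up to three (None if absent): 56 mm wide, 180 mm high, 6 mm thick, with drilled holes, leaning back 15 degrees on the upright's top edge in the stock stand; its upper 70 mm stand clear above the upright and the boards. Origin at the middle of its bottom edge, y along its width, z up along the plate, x its thickness (towards the upright). About 0.17 kg.
- cover2_top (a point): Middle of the top edge of cover plate 2.
- cover3: Tall narrow aluminium cover plate 3 of up to three (None if absent): 56 mm wide, 180 mm high, 6 mm thick, with drilled holes, leaning back 15 degrees on the upright's top edge in the stock stand; its upper 70 mm stand clear above the upright and the boards. Origin at the middle of its bottom edge, y along its width, z up along the plate, x its thickness (towards the upright). About 0.17 kg.
- cover3_top (a point): Middle of the top edge of cover plate 3.
Things that resemble listed ones, but are neither listed nor needed, are in the scene too. What is shaped like the low_board but pink is not meant.

How it is judged:
By the outcome, as a careful person would: the job done as asked, in the order asked, and still so for the second after the job is handed in, with the robot touching nothing.
Of cover1, cover2, cover3 only 2 to 3 are there at a start; the rules pass over those that are not, and their reading is None.
At some moment in a run one of cutter_block may be knocked a few centimetres aside while the robot is not near it.
Once in a run the grip may slacken for a moment while it holds something.
It also fails if it takes over 208 s, if anything falls off the work surface, if the arm or the gripper's body presses on something with over 40 N, if the wrist force passes 120 N, or if a joint passes its speed limit or range.

## Working session

There is one attempt and no reset: what is moved stays moved. The work goes in short steps, Python scripts to look and compute and a tool call to move; the robot and the scene stay as the last step left them, time stands still between calls to the robot, and variables do not carry over. Pictures are saved under pics/ and viewed, at most 14 in all, crops included, and the job is handed in when it is done.

Besides the shell and the picture viewer there is one more tool, called after ">>>" as name(argument=value, ...), one argument or row to a line, values as JSON. apply_moves: Moves the arm, as the interface text tells. Its arguments: {"type":"object","properties":{"moves":{"type":"array"}},"required":["moves"]}

```bash
ls; mkdir -p pics; python3 - <<'E'
from bench import ctrl
import cv2,numpy as np
for n in("scene","top"):
    p,d=ctrl.camera(n); cv2.imwrite(f"pics/{n}0.png",p[:,:,::-1]); np.savez(f"pics/{n}0.npz",p=p,d=d)
    c=ctrl.camera_params(n); print(n,c)
print(ctrl.get_obs(),ctrl.pinch_z)
E
```

```text
pics
scene {'K': array([[490.20360754,   0.        , 277.58780257],
       [  0.        , 490.20360754, 209.7825469 ],
       [  0.        ,   0.        ,   1.        ]]), 'dist': array([-0.01385135,  0.        ,  0.        ,  0.        ,  0.        ]), 'cam_to_world': array([[-0.7201651 ,  0.55453591, -0.41695582,  0.96352835],
       [ 0.69376382,  0.58193881, -0.42431001,  0.50065921],
       [ 0.00734764, -0.59484212, -0.80380897,  1.08321445],
       [ 0.        ,  0.        ,  0.        ,  1.        ]])}
top {'K': array([[517.37080018,   0.        , 286.52397556],
       [  0.        , 517.37080018, 206.24239628],
       [  0.        ,   0.        ,   1.        ]]), 'dist': array([-0.00483818,  0.        ,  0.        ,  0.        ,  0.        ]), 'cam_to_world': array([[-0.01838912, -0.98589106,  0.16637506,  0.21862482],
       [-0.99978785,  0.01967629,  0.00609141, -0.00338309],
       [-0.00927911, -0.16622775, -0.98604373,  1.65506952],
       [ 0.        ,  0.        ,  0.        ,  1.        ]])}
{'time_s': 0.1, 'q': array([-1.37930874e+00,  1.81490961e-01,  1.60791024e+00,  1.07777280e-05,
        1.35380511e+00, -2.06332370e-01]), 'dq': array([-0.00100308, -0.00180364, -0.00371505, -0.00019469,  0.00046635,
       -0.00185953]), 'joint_efforts': array([ 7.24385682e-04, -4.45876408e+01, -3.52235985e+01, -1.85338490e-04,
        4.17193995e-03, -1.34900662e-05]), 'eef_pos': array([ 0.22266531, -0.52959431,  0.23045955]), 'eef_rot': array([-8.06771325e-04,  9.80282460e-01,  1.97599714e-01,  1.12499826e-05]), 'wrist_force': array([-0.78805263, -0.62011447,  0.0986743 ]), 'torque': array([ 0.02470502, -0.01306505,  0.0101602 ]), 'grasp_force': 0.0, 'opening': 0.9987827738978714} 0.0187
```

View pics/scene0.png

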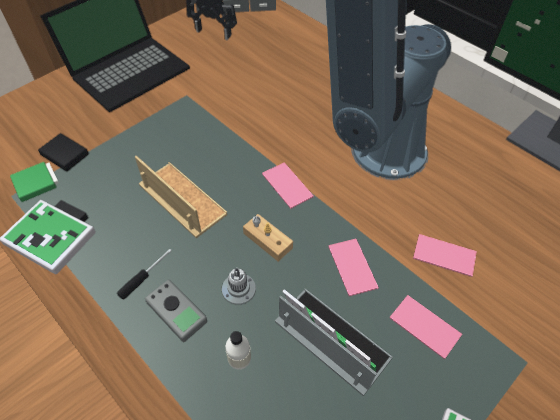

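View pics/top0.png

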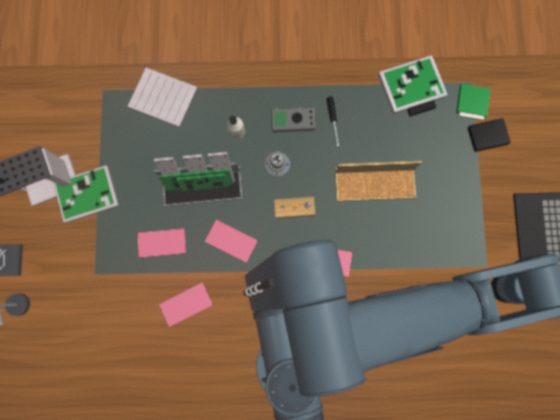

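```bash
cat > h.py <<'E'
from bench import ctrl
import cv2,numpy as np
from scipy.spatial.transform import Rotation as R
P={n:ctrl.camera_params(n) for n in("scene","top")}
def cloud(n,d):
    c=P[n]; v,u=np.mgrid[:420,:560]
    uv=cv2.undistortPoints(np.stack([u.ravel(),v.ravel()],1).astype(float)[:,None],c["K"],c["dist"])[:,0]
    z=d.ravel(); p=np.c_[uv*z[:,None],z]; T=c["cam_to_world"]
    w=(p@T[:3,:3].T+T[:3,3]).reshape(420,560,3); w[d<=0]=np.nan
    return w
def proj(n,X):
    c=P[n]; T=np.linalg.inv(c["cam_to_world"]); X=np.atleast_2d(X).astype(float)
    return cv2.projectPoints(X,cv2.Rodrigues(T[:3,:3])[0],T[:3,3],c["K"],c["dist"])[0][:,0]
def ray(n,uv,z):
    "world point at height z under pixel"
    c=P[n]; q=cv2.undistortPoints(np.array([[uv]],float),c["K"],c["dist"])[0,0]; T=c["cam_to_world"]
    r=T[:3,:3]@np.r_[q,1]; return T[:3,3]+r*(z-T[2,3])/r[2]
def snap(n,tag):
    p,d=ctrl.camera(n); cv2.imwrite(f"pics/{n}{tag}.png",p[:,:,::-1]); np.savez(f"pics/{n}{tag}.npz",p=p,d=d); return p,d
def crop(p,c,r,s,k,name):
    "crop centred column c,row r, half-size s, zoom k"
    q=p[max(0,r-s):r+s,max(0,c-s):c+s,::-1]; cv2.imwrite("pics/"+name,cv2.resize(q,None,fx=k,fy=k,interpolation=cv2.INTER_CUBIC))
def st():
    o=ctrl.get_obs(); r=R.from_quat(np.roll(o["eef_rot"],-1)).as_matrix()
    print("t",round(o["time_s"],2),"pos",o["eef_pos"].round(4),"x",r[:,0].round(3),"y",r[:,1].round(3),"z",r[:,2].round(3),"op",round(o["opening"],3),"g",round(o["grasp_force"],1),"F",o["wrist_force"].round(1),"q",o["q"].round(2))
    return o["eef_pos"],r
E
python3 - <<'E'
from h import *
np.set_printoptions(suppress=True,precision=4)
for n in("scene","top"):
    p,d=snap(n,"1"); W=cloud(n,d)
    for t in ["sleeve","cutter_block","countersink","centre_drill","step_drill","stock_stand","work_rest","wide_board","low_board","cover1","multimeter","solvent_bottle","screwdriver"]:
        for o in ctrl.outline_of(n,t)[:4]:
            w=W[o["region"]]; w=w[~np.isnan(w[:,0])]
            print(n,t,round(o["score"],2),np.round(o["position"]),o["region"].sum(),"min",w.min(0).round(3),"med",np.median(w,0).round(3),"max",w.max(0).round(3))
E
```

```text
scene sleeve 0.54 [238. 284.] 194 min [0.621 0.021 0.031] med [0.65 0.05 0.06] max [0.661 0.059 0.074]
scene cutter_block 0.56 [268. 238.] 1043 min [ 0.459 -0.08  -0.003] med [ 0.501 -0.001  0.032] max [0.521 0.048 0.041]
scene countersink 0.56 [256. 219.] 76 min [ 0.477 -0.076  0.026] med [ 0.495 -0.055  0.059] max [ 0.503 -0.046  0.073]
scene centre_drill 0.52 [296. 306.] 173 min [0.601 0.185 0.097] med [0.624 0.217 0.163] max [0.632 0.235 0.186]
scene step_drill 0.42 [265. 228.] 64 min [ 0.48  -0.024  0.031] med [ 0.493 -0.015  0.06 ] max [ 0.501 -0.008  0.077]
scene stock_stand 0.81 [336. 343.] 4864 min [ 0.501  0.14  -0.005] med [0.606 0.296 0.013] max [0.635 0.414 0.187]
scene stock_stand 0.63 [342. 340.] 55 min [0.578 0.306 0.065] med [0.588 0.32  0.095] max [0.593 0.402 0.101]
scene work_rest 0.73 [182. 199.] 3329 min [ 0.505 -0.496 -0.006] med [ 0.605 -0.265  0.011] max [ 0.628 -0.151  0.113]
scene wide_board 0.52 [341. 342.] 65 min [0.577 0.306 0.057] med [0.588 0.319 0.095] max [0.619 0.401 0.178]
scene low_board 0.77 [445. 252.] 1498 min [ 0.125  0.251 -0.003] med [0.191 
[... 2712 characters left out ...]
0.145] max [0.659 0.345 0.192]
top cover1 0.53 [164. 168.] 311 min [0.588 0.335 0.095] med [0.603 0.365 0.146] max [0.619 0.395 0.196]
top multimeter 0.8 [292. 122.] 1077 min [ 0.744 -0.095 -0.011] med [ 0.781 -0.02   0.028] max [0.837 0.056 0.045]
top multimeter 0.6 [296. 209.] 676 min [ 0.458 -0.081 -0.002] med [ 0.486 -0.018  0.033] max [0.527 0.044 0.068]
top multimeter 0.58 [275. 163.] 84 min [0.616 0.015 0.036] med [0.625 0.037 0.065] max [0.654 0.057 0.08 ]
top solvent_bottle 0.63 [236. 129.] 307 min [ 0.724  0.141 -0.003] med [0.739 0.163 0.084] max [0.769 0.194 0.135]
top screwdriver 0.8 [329. 111.] 206 min [ 0.76  -0.164 -0.008] med [ 0.813 -0.148  0.021] max [ 0.861 -0.131  0.035]
```

```bash
cat > fit.py <<'E'
from h import *
from scipy.optimize import least_squares
np.set_printoptions(suppress=True,precision=4)
def circ(w,r):
    f=lambda c:np.hypot(w[:,0]-c[0],w[:,1]-c[1])-r
    return least_squares(f,np.median(w[:,:2],0),loss="soft_l1",f_scale=.002).x
def get(n,tag):
    z=np.load(f"pics/{n}{tag}.npz"); return z["p"],cloud(n,z["d"])
def stand(W,c,show=""):
    "fit of floor 110x256 and upright; c rough centre"
    m=(abs(W[...,0]-c[0])<.12)&(abs(W[...,1]-c[1])<.18)&(W[...,2]>.1)&(W[...,2]<.116)
    return W[m]
E
python3 - <<'E'
from fit import *
tiles=[]
for n in("scene","top"):
    p,W=get(n,"1"); near=np.hypot(W[...,0]-.635,W[...,1]-.04)
    for lo,hi in((.018,.026),(.038,.062),(.066,.082),(.082,.11)):
        w=W[(near<.07)&(W[...,2]>lo)&(W[...,2]<hi)]
        if len(w): print(n,"chuck",lo,len(w),"mean",w.mean(0),"min",w.min(0),"max",w.max(0))
    w=W[(near<.07)&(W[...,2]>.01)&(W[...,2]<.034)]; 
    # flange disc: minimal enclosing circle of percentile points
    print(n,"encl",cv2.minEnclosingCircle((w[:,:2]*1000).astype(np.float32)))
    m=(abs(W[...,0]-.487)<.06)&(abs(W[...,1]+.018)<.09)&(abs(W[...,2]-.034)<.006)
    w=W[m]; print(n,"block",len(w),w.mean(0),cv2.minAreaRect((w[:,:2]*1000).astype(np.float32)))
    for nm,c in(("stock",(.57,.285)),("rest",(.575,-.285))):
        near2=(abs(W[...,0]-c[0])<.1)&(abs(W[...,1]-c[1])<.16)
        w=W[near2&(W[...,2]>.104)&(W[...,2]<.116)]
        if nm=="rest":print(n,nm,"toprail",len(w),np.polyfit(w[:,1],w[:,0],1),w.min(0),w.max(0))
        w=W[near2&(W[...,2]>.004)]
        print(n,nm,"rect",cv2.minAreaRect((w[:,:2]*1000).astype(np.float32)))
p,_=get("scene","1"); t,_=get("top","1")
def T(p,c,r,a,b): return cv2.resize(p[r-b:r+b,c-a:c+a,::-1],(400,300),interpolation=cv2.INTER_CUBIC)
cv2.imwrite("pics/m1.png",np.vstack([np.hstack([T(p,238,284,40,30),T(p,268,235,40,30)]),np.hstack([T(p,335,335,72,54),T(p,182,195,60,45)])]))
E
```

```text
scene chuck 0.018 107 mean [0.6456 0.0471 0.0215] min [0.6121 0.0143 0.018 ] max [0.6657 0.0633 0.0258]
scene chuck 0.038 107 mean [0.6465 0.0483 0.0519] min [0.6204 0.022  0.0382] max [0.6609 0.0592 0.0615]
scene chuck 0.066 156 mean [0.6415 0.0405 0.0725] min [0.6207 0.0208 0.0662] max [0.6581 0.0568 0.081 ]
scene chuck 0.082 25 mean [0.639  0.0381 0.0931] min [0.6326 0.0296 0.0847] max [0.6443 0.042  0.1015]
scene encl ((641.0742797851562, 37.34976577758789), 37.450767517089844)
scene block 792 [ 0.4925 -0.0115  0.033 ] ((489.9047546386719, -18.240615844726562), (59.10263442993164, 129.82252502441406), 2.96132493019104)
scene stock rect ((568.2665405273438, 284.2660827636719), (317.5493469238281, 194.77479553222656), 89.295654296875)
scene rest toprail 222 [-0.0201  0.6025] [ 0.6014 -0.4104  0.1043] [ 0.6135 -0.1523  0.113 ]
scene rest rect ((575.4492797851562, -287.59149169921875), (314.023193359375, 198.3884735107422), 89.89093017578125)
top chuck 0.018 37 mean [0.6235 0.0341 0.0213] min [0.6104 0.0121 0.018 ] max [0.6472 0.0611 0.026 ]
top chuck 0.038 43 mean [0.6299 0.035  0.0542] min [0.6157 0.0149 0.0397] max [0.6601 0.0567 0.0616]
top chuck 0.066 91 mean [0.6361 0.0351 0.0719] min [0.618  0.0177 0.0661] max [0.6581 0.056  0.0814]
top chuck 0.082 13 mean [0.6358 0.0372 0.0913] min [0.6249 0.033  0.0825] max [0.6422 0.0429 0.1071]
top encl ((630.4228515625, 31.45186996459961), 53.00257873535156)
top block 551 [ 0.4888 -0.0163  0.0332] ((489.5819396972656, -18.000709533691406), (57.88054656982422, 125.7265396118164), 3.18466854095459)
top stock rect ((570.208984375, 285.90618896484375), (316.9322204589844, 199.67845153808594), 89.6186752319336)
top rest toprail 168 [-0.0206  0.6008] [ 0.6009 -0.4091  0.104 ] [ 0.613  -0.1546  0.1156]
top rest rect ((574.8851928710938, -285.00042724609375), (199.8162384033203, 319.849365234375), 0.015621505677700043)
```

View pics/m1.png

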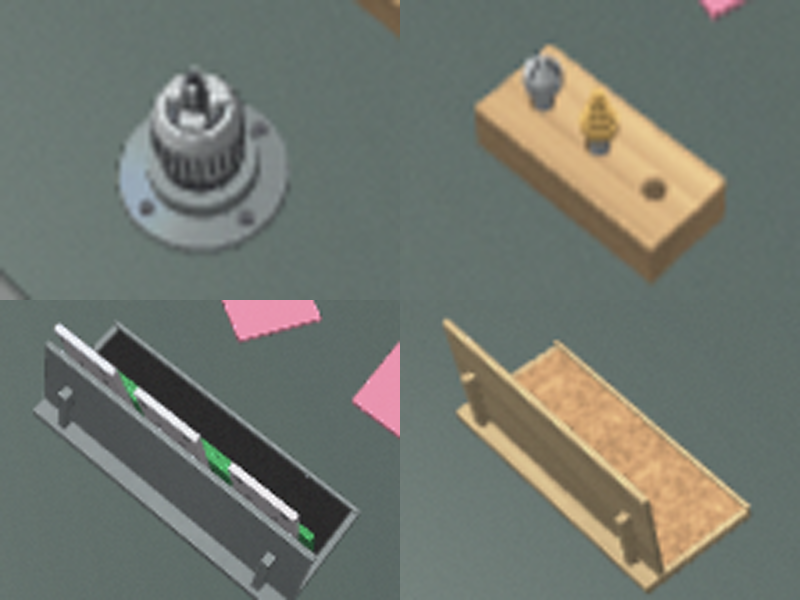

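```bash
python3 - <<'E'
from fit import *
print("tip",ray("scene",(198+196/5-.4,254+70/5-.4),.103))
print("flange centre col test", proj("scene",[[.638,.038,.022],[.638,.038,.104]]))
t=np.arange(0,2*np.pi,.01)
for c in((.638,.038),):
    e=proj("scene",np.c_[c[0]+.042*np.cos(t),c[1]+.042*np.sin(t),0*t+.022]); print(e.min(0),e.max(0))
    e0=proj("scene",np.c_[c[0]+.042*np.cos(t),c[1]+.042*np.sin(t),0*t]); print(e0.min(0),e0.max(0))
# flange colour mask extents
for n in("scene","top"):
    p,W=get(n,"1"); m=(np.hypot(W[...,0]-.638,W[...,1]-.038)<.06)&(W[...,2]>.008); v,u=np.nonzero(m)
    print(n,u.min(),u.max(),v.min(),v.max())
    e=proj(n,np.vstack([np.c_[.638+.042*np.cos(t),.038+.042*np.sin(t),0*t+h] for h in(.01,.022)])); print(e.min(0),e.max(0))
    o=proj(n,[[.638,.038,.078]]); print(o)
p,_=get("top","1"); P0,_=get("scene","1")
a=proj("scene",[[.638,.038,h] for h in(.022,.078,.104)]); im=P0.copy()
def T(p,c,r,k=20):
    return cv2.resize(p[r-k:r+k,c-k:c+k,::-1],(400,400),interpolation=cv2.INTER_CUBIC)
s=T(P0,238,284,30); q=T(p,277,162,20)
for h,x in zip((.022,.078,.104),a): cv2.circle(s,tuple(int(i) for i in ((x-[208,254])+.5)*400/60),3,(0,0,255),-1)
for x in proj("top",[[.638,.038,h] for h in(.022,.078,.104)]): cv2.circle(q,tuple(int(i) for i in ((x-[257,142])+.5)*10),3,(0,0,255),-1)
cv2.imwrite("pics/m2.png",np.hstack([s,q]))
print("countersink tip",ray("scene",(228+545/5-.4,205+60/5),.070), "hole",ray("scene",(228+653/5-80-.4,205+189/5-.4),.034))
E
```

```text
tip [0.6367 0.0373 0.103 ]
flange centre col test [[238.58   284.8293]
 [236.5414 267.8998]]
[221.1677 269.6156] [255.9549 300.6917]
[221.9344 273.9755] [256.2077 304.7665]
scene 222 255 267 302
[221.1677 269.6156] [256.0937 302.9296]
[[237.2132 273.4803]]
top 258 293 152 176
[263.1506 150.2558] [289.0244 176.2253]
[[275.556  158.3333]]
countersink tip [0.345 0.086 0.07 ] hole [0.4896 0.022  0.034 ]
```

View pics/m2.png

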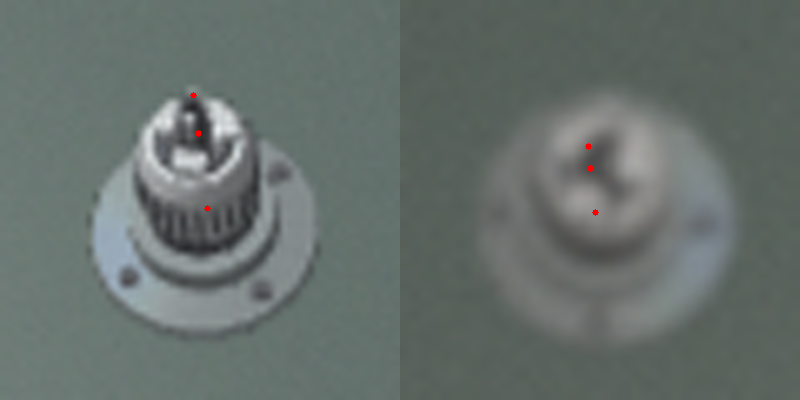

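>>> apply_moves(
  moves=[
    {"jaw": 1,"offset": [40.1,-24.1,0],"rot": [0,0,0]},
    {"jaw": 1,"offset": [40.1,-24.1,0],"rot": [0,0,0]},
    {"jaw": 1,"offset": [40.1,-24.1,0],"rot": [0,0,0]},
    {"jaw": 1,"offset": [40.1,-24.1,0],"rot": [0,0,0]},
    {"jaw": 1,"offset": [40.1,-24.1,0],"rot": [0,0,0]},
  ],
)

```text
time_s: 2.12
eef_pos: [0.3617, -0.3401, 0.2315]
eef_rot: [0.0, 0.98, 0.197, 0.0]
wrist_force: [1.4, 0.8, 0.6]
opening: 0.999
grasp_force: 0.0
```

>>> apply_moves(
  moves=[
    {"jaw": 1,"offset": [40.1,-24.1,0],"rot": [0,0,0]},
    {"jaw": 1,"offset": [40.1,-24.1,0],"rot": [0,0,0]},
    {"jaw": 1,"offset": [40.1,-24.1,0],"rot": [0,0,0]},
    {"jaw": 1,"offset": [40.1,-24.1,0],"rot": [0,0,0]},
    {"jaw": 1,"offset": [40.1,-24.1,0],"rot": [0,0,0]},
  ],
)

```text
time_s: 2.75
eef_pos: [0.4999, -0.1513, 0.2315]
eef_rot: [0.0, 0.98, 0.198, 0.0]
wrist_force: [0.3, 0.5, 0.2]
opening: 1.003
grasp_force: 0.0
```

>>> apply_moves(
  moves=[
    {"jaw": 1,"offset": [40.1,-24.1,0],"rot": [0,0,0]},
    {"jaw": 1,"offset": [40.1,-24.1,0],"rot": [0,0,0]},
    {"jaw": 1,"offset": [40.1,-24.1,0],"rot": [0,0,0]},
    {"jaw": 1,"offset": [40.1,-24.1,0],"rot": [0,0,0]},
    {"jaw": 1,"offset": [40.1,-24.1,0],"rot": [0,0,0]},
  ],
)

```text
time_s: 3.38
eef_pos: [0.6381, 0.0375, 0.2313]
eef_rot: [0.0, 0.98, 0.198, 0.0]
wrist_force: [-0.2, 0.2, 0.4]
opening: 1.001
grasp_force: 0.0
```

>>> apply_moves(
  moves=[
    {"jaw": 1,"offset": [0,0,0],"rot": [0,0,0]},
    {"jaw": 1,"offset": [0,0,0],"rot": [0,0,0]},
    {"jaw": 1,"offset": [0,0,30],"rot": [0,0,0]},
    {"jaw": 1,"offset": [0,0,30],"rot": [0,0,0]},
    {"jaw": 1,"offset": [0,0,0],"rot": [0,0,0]},
  ],
)

```text
time_s: 4.0
eef_pos: [0.6348, 0.0351, 0.1687]
eef_rot: [-0.001, 0.98, 0.197, -0.003]
wrist_force: [-0.4, -0.1, 0.3]
opening: 0.998
grasp_force: 0.0
```

```bash
cat >> h.py <<'E'
def plan(pos,yyaw,tilt=0,n=None):
    "rows to tool pose: y axis at yaw yyaw deg (tool down), tilted so z leans by tilt deg towards -y"
    p,r=st(); a=np.radians(yyaw); y=np.array([np.cos(a),np.sin(a),0]); z=np.array([0,0,-1.])
    t=np.radians(tilt); y,z=y*np.cos(t)-(-z)*np.sin(t)*1, z*np.cos(t)-y*np.sin(t)
    G=np.c_[np.cross(y,z),y,z]; d=(np.array(pos)-p)@r*1000; w=np.degrees(R.from_matrix(r.T@G).as_rotvec())
    print("tool offset mm",d.round(1),"rot deg",w.round(2),"world d",((np.array(pos)-p)*1000).round(1))
E
python3 - <<'E'
from h import *
for i in range(3): st(); ctrl.camera("scene")
p,d=snap("scene","2"); st()
u=proj("scene",[ctrl.get_obs()["eef_pos"]])[0]; print(u)
t,_=snap("top","2")
crop(p,int(u[0]),int(u[1]),50,6,"c2.png")
E
```

```text
t 4.0 pos [0.6348 0.0351 0.1687] x [ 0.923  0.386 -0.005] y [ 0.386 -0.923 -0.003] z [-0.006  0.    -1.   ] op 0.998 g 0.0 F [-0.4 -0.1  0.3] q [-0.13  0.37  1.5  -0.    1.28  1.04]
t 4.05 pos [0.6362 0.0351 0.1708] x [ 0.922  0.386 -0.002] y [ 0.386 -0.923 -0.001] z [-0.002  0.    -1.   ] op 1.0 g 0.0 F [ 0.6 -0.6  0.1] q [-0.13  0.37  1.49 -0.    1.28  1.04]
t 4.1 pos [0.6374 0.0352 0.1723] x [0.922 0.386 0.   ] y [ 0.386 -0.922  0.   ] z [ 0.001 -0.    -1.   ] op 0.998 g 0.0 F [-0.1  0.1 -0.4] q [-0.13  0.37  1.49 -0.    1.28  1.04]
t 4.2 pos [0.6382 0.0355 0.1733] x [0.922 0.387 0.002] y [ 0.387 -0.922  0.002] z [ 0.003 -0.    -1.   ] op 1.004 g 0.0 F [0.5 0.4 0.3] q [-0.13  0.37  1.49 -0.    1.28  1.04]
[233.7953252  251.29756371]
```

View pics/c2.png

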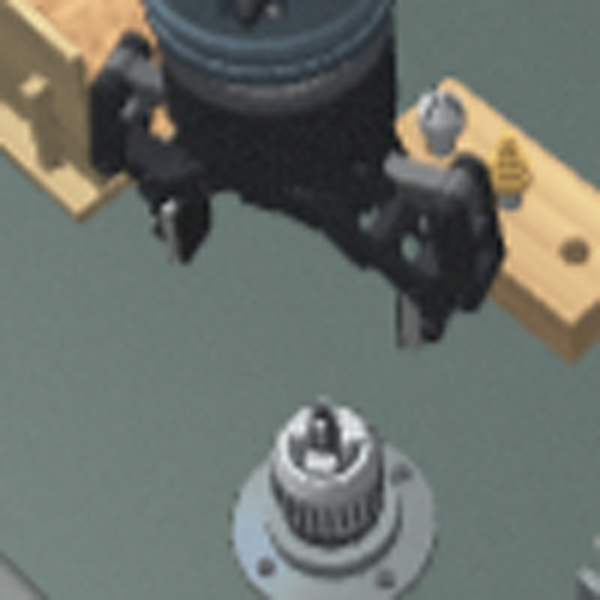

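>>> apply_moves(
  moves=[
    {"jaw": 1,"offset": [0,0,30],"rot": [0,0,0]},
    {"jaw": 1,"offset": [0,0,30],"rot": [0,0,0]},
    {"jaw": 1,"offset": [0,0,25],"rot": [0,0,0]},
    {"jaw": 1,"offset": [0,0,15],"rot": [0,0,0]},
    {"jaw": 1,"offset": [0,0,10],"rot": [0,0,0]},
  ],
)

```text
time_s: 4.88
eef_pos: [0.6377, 0.0361, 0.0614]
eef_rot: [0.0, 0.98, 0.198, 0.0]
wrist_force: [0.0, -0.3, -0.0]
opening: 1.001
grasp_force: 0.0
```

```bash
python3 - <<'E'
from h import *
for i in range(6): ctrl.camera("scene")
plan([.637,.0365,.036],-67.2)
E
```

```text
t 5.17 pos [0.6381 0.0361 0.0624] x [0.922 0.387 0.002] y [ 0.387 -0.922  0.001] z [ 0.002 -0.    -1.   ] op 0.998 g 0.0 F [-0.1  1.2  0.3] q [-0.13  0.51  1.55  0.    1.08  1.04]
tool offset mm [-0.9 -0.8 26.4] rot deg [ 0.05 -0.09 -0.01] world d [ -1.1   0.4 -26.4]
```

>>> apply_moves(
  moves=[
    {"jaw": 1,"offset": [-0.9,-0.8,13],"rot": [0,0,0]},
    {"jaw": 1,"offset": [0,0,13],"rot": [0,0,0]},
    {"jaw": 0.6,"offset": [0,0,0],"rot": [0,0,0]},
    {"jaw": 0.6,"offset": [0,0,0],"rot": [0,0,0]},
    {"jaw": 0.56,"offset": [0,0,0],"rot": [0,0,0]},
  ],
)

```text
time_s: 5.8
eef_pos: [0.6365, 0.0365, 0.0357]
eef_rot: [0.0, 0.98, 0.198, 0.0]
wrist_force: [-0.6, 0.5, 0.9]
opening: 0.561
grasp_force: 0.0
```

>>> apply_moves(
  moves=[
    {"jaw": 0.52,"offset": [0,0,0],"rot": [0,0,0]},
    {"jaw": 0.48,"offset": [0,0,0],"rot": [0,0,0]},
    {"jaw": 0.44,"offset": [0,0,0],"rot": [0,0,0]},
    {"jaw": 0.4,"offset": [0,0,0],"rot": [0,0,0]},
    {"jaw": 0.4,"offset": [0,0,0],"rot": [0,0,0]},
  ],
)

```text
time_s: 6.42
eef_pos: [0.6369, 0.0357, 0.0363]
eef_rot: [0.001, 0.98, 0.197, 0.001]
wrist_force: [0.1, -5.3, 5.4]
opening: 0.492
grasp_force: 60.0
```

```bash
python3 - <<'E'
from h import *
plan([.637,.0365,.036],-67.2); print(ctrl.get_obs()["torque"])
E
```

```text
t 6.42 pos [0.6369 0.0357 0.0363] x [0.922 0.387 0.001] y [ 0.387 -0.922  0.002] z [ 0.002 -0.001 -1.   ] op 0.492 g 60.0 F [ 0.1 -5.3  5.4] q [-0.13  0.54  1.56 -0.    1.04  1.04]
tool offset mm [ 0.4 -0.7  0.3] rot deg [ 0.1  -0.06 -0.02] world d [ 0.1  0.8 -0.3]
[-0.82383185  0.09257713 -0.02491021]
```

>>> apply_moves(
  moves=[
    {"jaw": 0.4,"offset": [0,0,0],"rot": [0,0,-8]},
    {"jaw": 0.4,"offset": [0,0,0],"rot": [0,0,-8]},
    {"jaw": 0.4,"offset": [0,0,0],"rot": [0,0,-8]},
    {"jaw": 0.4,"offset": [0,0,0],"rot": [0,0,-8]},
    {"jaw": 0.4,"offset": [0,0,0],"rot": [0,0,-8]},
  ],
)

```text
time_s: 7.05
eef_pos: [0.6377, 0.0349, 0.0363]
eef_rot: [0.002, 0.853, 0.522, 0.001]
wrist_force: [2.4, -7.5, 3.7]
opening: 0.492
grasp_force: 60.1
```

```bash
python3 - <<'E'
from h import *
plan([.637,.0365,.036],-67.2); print(ctrl.get_obs()["torque"])
E
```

```text
t 7.05 pos [0.6377 0.0349 0.0363] x [ 0.454  0.891 -0.   ] y [ 0.891 -0.454  0.004] z [ 0.003 -0.002 -1.   ] op 0.492 g 60.1 F [ 2.4 -7.5  3.7] q [-0.13  0.54  1.56 -0.    1.04  0.34]
tool offset mm [ 1.1 -1.3  0.3] rot deg [ 0.21 -0.06 40.19] world d [-0.7  1.6 -0.3]
[-1.16246666 -0.36851892 -0.26692026]
```

>>> apply_moves(
  moves=[
    {"jaw": 0.4,"offset": [0,0,0],"rot": [0,0,-8]},
    {"jaw": 0.4,"offset": [0,0,0],"rot": [0,0,-8]},
    {"jaw": 0.4,"offset": [0,0,0],"rot": [0,0,-8]},
    {"jaw": 0.4,"offset": [0,0,0],"rot": [0,0,-8]},
    {"jaw": 0.4,"offset": [0,0,0],"rot": [0,0,-8]},
  ],
)

```text
time_s: 7.68
eef_pos: [0.6386, 0.0355, 0.0363]
eef_rot: [0.003, 0.623, 0.782, 0.001]
wrist_force: [8.0, -14.3, -2.2]
opening: 0.493
grasp_force: 60.7
```

```bash
python3 - <<'E'
from h import *
st(); print(ctrl.get_obs()["torque"])
E
```

```text
t 7.67 pos [0.6386 0.0355 0.0363] x [-0.223  0.975 -0.002] y [0.975 0.223 0.005] z [ 0.006 -0.001 -1.   ] op 0.493 g 60.7 F [  8.  -14.3  -2.2] q [-0.13  0.54  1.56 -0.    1.04 -0.35]
[-2.26013806 -1.02066327 -1.10597371]
```

>>> apply_moves(
  moves=[
    {"jaw": 0.4,"offset": [0,0,0],"rot": [0,0,-5]},
    {"jaw": 0.4,"offset": [0,0,0],"rot": [0,0,-5]},
    {"jaw": 0.4,"offset": [0,0,0],"rot": [0,0,-5]},
    {"jaw": 0.4,"offset": [0,0,0],"rot": [0,0,-5]},
    {"jaw": 0.4,"offset": [0,0,0],"rot": [0,0,0]},
  ],
)

```text
time_s: 8.3
eef_pos: [0.6387, 0.036, 0.0364]
eef_rot: [0.003, 0.478, 0.878, 0.001]
wrist_force: [5.6, -3.4, 1.1]
opening: 0.488
grasp_force: 61.9
```

```bash
python3 - <<'E'
from h import *
st(); print(ctrl.get_obs()["torque"])
E
```

```text
t 8.3 pos [0.6387 0.036  0.0364] x [-0.542  0.84  -0.004] y [0.84  0.542 0.004] z [ 0.006 -0.001 -1.   ] op 0.488 g 61.9 F [ 5.6 -3.4  1.1] q [-0.13  0.54  1.56  0.    1.04 -0.7 ]
[-0.54121254 -0.88554624  0.2462855 ]
```

>>> apply_moves(
  moves=[
    {"jaw": 0.4,"offset": [0,0,0],"rot": [0,0,-4]},
    {"jaw": 0.4,"offset": [0,0,0],"rot": [0,0,-4]},
    {"jaw": 0.4,"offset": [0,0,0],"rot": [0,0,-4]},
    {"jaw": 0.4,"offset": [0,0,0],"rot": [0,0,-4]},
    {"jaw": 0.4,"offset": [0,0,0],"rot": [0,0,-4]},
  ],
)

```text
time_s: 8.93
eef_pos: [0.6379, 0.0367, 0.0363]
eef_rot: [0.002, 0.319, 0.948, 0.001]
wrist_force: [3.6, -0.7, 2.8]
opening: 0.488
grasp_force: 62.3
```

```bash
python3 - <<'E'
from h import *
st(); print(ctrl.get_obs()["torque"])
p,d=snap("scene","3"); crop(p,238,275,40,7,"c3.png")
E
```

```text
t 8.93 pos [0.6379 0.0367 0.0363] x [-0.797  0.605 -0.003] y [0.605 0.797 0.003] z [ 0.004  0.001 -1.   ] op 0.488 g 62.3 F [ 3.6 -0.7  2.8] q [-0.13  0.54  1.56  0.    1.04 -1.05]
[-0.21598538 -0.56397347 -0.35150607]
```

>>> apply_moves(
  moves=[
    {"jaw": 0.4,"offset": [0,0,0],"rot": [0,0,-5]},
    {"jaw": 0.4,"offset": [0,0,0],"rot": [0,0,-5]},
    {"jaw": 0.4,"offset": [0,0,0],"rot": [0,0,-5]},
    {"jaw": 0.4,"offset": [0,0,0],"rot": [0,0,0]},
    {"jaw": 0.4,"offset": [0,0,0],"rot": [0,0,0]},
  ],
)

```text
time_s: 9.6
eef_pos: [0.6372, 0.0368, 0.0362]
eef_rot: [0.001, 0.193, 0.981, 0.0]
wrist_force: [1.3, -1.0, 5.6]
opening: 0.484
grasp_force: 62.7
```

```bash
python3 - <<'E'
from h import *
st(); print(ctrl.get_obs()["torque"])
E
```

```text
t 9.6 pos [0.6372 0.0368 0.0362] x [-0.925  0.38  -0.002] y [0.38  0.925 0.001] z [ 0.002  0.    -1.   ] op 0.484 g 62.7 F [ 1.3 -1.   5.6] q [-0.13  0.54  1.56  0.    1.04 -1.31]
[-0.06362577 -0.26855679 -0.10426157]
```

>>> apply_moves(
  moves=[
    {"jaw": 0.4,"offset": [0,0,0],"rot": [0,0,-4]},
    {"jaw": 0.4,"offset": [0,0,0],"rot": [0,0,-4]},
    {"jaw": 0.4,"offset": [0,0,0],"rot": [0,0,-4]},
    {"jaw": 0.4,"offset": [0,0,0],"rot": [0,0,-4]},
    {"jaw": 0.4,"offset": [0,0,0],"rot": [0,0,-4]},
  ],
)

```text
time_s: 10.22
eef_pos: [0.636, 0.0365, 0.0359]
eef_rot: [-0.0, 0.02, 1.0, 0.0]
wrist_force: [-7.4, -2.4, 8.3]
opening: 0.487
grasp_force: 63.6
```

```bash
python3 - <<'E'
from h import *
st(); print(ctrl.get_obs()["torque"])
E
```

```text
t 10.22 pos [0.636  0.0365 0.0359] x [-0.999  0.04   0.   ] y [0.04  0.999 0.   ] z [-0.  0. -1.] op 0.487 g 63.6 F [-7.4 -2.4  8.3] q [-0.13  0.54  1.56  0.    1.04 -1.66]
[-0.4943909   2.04813808 -1.40345052]
```

>>> apply_moves(
  moves=[
    {"jaw": 0.9,"offset": [0,0,0],"rot": [0,0,0]},
    {"jaw": 0.9,"offset": [0,0,0],"rot": [0,0,0]},
    {"jaw": 0.9,"offset": [0,0,-40],"rot": [0,0,0]},
    {"jaw": 0.7,"offset": [0,0,-50],"rot": [0,0,10]},
    {"jaw": 0.6,"offset": [0,0,-30],"rot": [0,0,10]},
  ],
)

```text
time_s: 10.85
eef_pos: [0.637, 0.0369, 0.1578]
eef_rot: [0.001, 0.196, 0.981, 0.0]
wrist_force: [0.6, 0.3, 0.1]
opening: 0.599
grasp_force: 0.0
```

```bash
python3 - <<'E'
from h import *
for i in range(3): ctrl.camera("top")
st()
p,d=snap("scene","4"); crop(p,238,278,20,14,"c4.png")
b=np.load("pics/scene1.npz")["p"]; crop(b,238,278,20,14,"c4b.png")
cv2.imwrite("pics/c4m.png",np.hstack([cv2.resize(cv2.imread("pics/c4b.png"),(400,400)),cv2.resize(cv2.imread("pics/c4.png"),(400,400))]))
E
```

```text
t 11.0 pos [0.6373 0.0368 0.1571] x [-0.926  0.377 -0.004] y [0.377 0.926 0.001] z [ 0.004 -0.    -1.   ] op 0.601 g 0.0 F [ 0.1 -0.8  0.1] q [-0.13  0.39  1.51  0.    1.25 -1.31]
```

View pics/c4m.png

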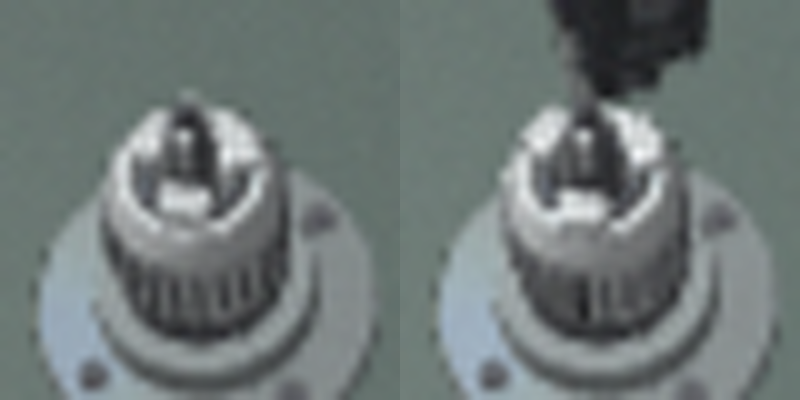

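>>> apply_moves(
  moves=[
    {"jaw": 0.5,"offset": [0,0,0],"rot": [0,0,10.5]},
    {"jaw": 0.5,"offset": [0,0,0],"rot": [0,0,10.5]},
    {"jaw": 0.5,"offset": [0,0,0],"rot": [0,0,10.5]},
    {"jaw": 0.5,"offset": [0,0,0],"rot": [0,0,10.5]},
    {"jaw": 0.5,"offset": [0,0,0],"rot": [0,0,10.5]},
  ],
)

```text
time_s: 11.68
eef_pos: [0.6346, 0.0369, 0.1524]
eef_rot: [-0.002, 0.608, 0.794, -0.001]
wrist_force: [0.8, 0.2, -0.7]
opening: 0.497
grasp_force: 0.0
```

>>> apply_moves(
  moves=[
    {"jaw": 0.5,"offset": [0,0,20],"rot": [0,0,10.5]},
    {"jaw": 0.5,"offset": [0,0,20],"rot": [0,0,0]},
    {"jaw": 0.5,"offset": [0,0,0],"rot": [0,0,0]},
    {"jaw": 0.5,"offset": [0,0,0],"rot": [0,0,0]},
    {"jaw": 0.5,"offset": [0,0,0],"rot": [0,0,0]},
  ],
)

```text
time_s: 12.3
eef_pos: [0.6367, 0.0365, 0.1161]
eef_rot: [0.001, 0.676, 0.736, 0.0]
wrist_force: [0.2, 0.7, 0.4]
opening: 0.498
grasp_force: 0.0
```

```bash
python3 - <<'E'
from h import *
ctrl.camera("top")
plan([.637,.0365,.081],3)
E
```

```text
t 12.35 pos [0.6367 0.0365 0.1162] x [-0.084  0.996 -0.   ] y [0.996 0.084 0.002] z [ 0.002 -0.    -1.   ] op 0.5 g 0.0 F [ 0.2 -0.2  0.1] q [-0.13  0.43  1.53  0.    1.18 -0.21]
tool offset mm [-0.   0.2 35.2] rot deg [0.09 0.02 1.84] world d [  0.3   0.  -35.2]
```

>>> apply_moves(
  moves=[
    {"jaw": 0.5,"offset": [0,0,18],"rot": [0,0,1.8]},
    {"jaw": 0.4,"offset": [0,0,17],"rot": [0,0,0]},
    {"jaw": 0.3,"offset": [0,0,0],"rot": [0,0,0]},
    {"jaw": 0.2,"offset": [0,0,0],"rot": [0,0,0]},
    {"jaw": 0.15,"offset": [0,0,0],"rot": [0,0,0]},
  ],
)

```text
time_s: 12.98
eef_pos: [0.6357, 0.0366, 0.0797]
eef_rot: [-0.0, 0.688, 0.725, -0.0]
wrist_force: [0.0, -0.1, 0.2]
opening: 0.151
grasp_force: 0.0
```

>>> apply_moves(
  moves=[
    {"jaw": 0.12,"offset": [0,0,0],"rot": [0,0,0]},
    {"jaw": 0.09,"offset": [0,0,0],"rot": [0,0,0]},
    {"jaw": 0.06,"offset": [0,0,0],"rot": [0,0,0]},
    {"jaw": 0.03,"offset": [0,0,0],"rot": [0,0,0]},
    {"jaw": 0.0,"offset": [0,0,0],"rot": [0,0,0]},
  ],
)

```text
time_s: 13.6
eef_pos: [0.6361, 0.0366, 0.0803]
eef_rot: [0.0, 0.688, 0.725, 0.0]
wrist_force: [0.9, -0.4, -0.1]
opening: 0.078
grasp_force: 58.6
```

```bash
python3 - <<'E'
from h import *
st()
E
```

```text
t 13.6 pos [0.6361 0.0366 0.0803] x [-0.052  0.999  0.   ] y [0.999 0.052 0.   ] z [ 0.  0. -1.] op 0.078 g 58.6 F [ 0.9 -0.4 -0.1] q [-0.13  0.48  1.55  0.    1.12 -0.18]
```

>>> apply_moves(
  moves=[
    {"jaw": 0.0,"offset": [0,0,-10],"rot": [0,0,0]},
    {"jaw": 0.0,"offset": [0,0,-20],"rot": [0,0,0]},
    {"jaw": 0.0,"offset": [0,0,-20],"rot": [0,0,0]},
    {"jaw": 0.0,"offset": [0,0,-20],"rot": [0,0,0]},
    {"jaw": 0.0,"offset": [0,0,-10],"rot": [0,0,0]},
  ],
)

```text
time_s: 14.22
eef_pos: [0.6371, 0.0364, 0.1629]
eef_rot: [0.001, 0.688, 0.725, 0.001]
wrist_force: [0.1, 0.9, 0.1]
opening: 0.08
grasp_force: 58.6
```

```bash
python3 - <<'E'
from h import *
ctrl.camera("top"); ctrl.camera("top")
pos,r=st()
p,d=snap("scene","5"); u=proj("scene",[pos])[0]; print(u); crop(p,int(u[0]),int(u[1])+10,40,6,"c5.png")
W=cloud("scene",d); t,dt=snap("top","5"); Wt=cloud("top",dt)
for X in (W,Wt):
    m=(abs(X[...,0]-.487)<.06)&(abs(X[...,1]+.018)<.09)&(abs(X[...,2]-.034)<.006); w=X[m]; print("block",len(w),w.mean(0),cv2.minAreaRect((w[:,:2]*1000).astype(np.float32)))
E
```

```text
t 14.32 pos [0.6371 0.0365 0.1623] x [-0.052  0.999 -0.001] y [0.999 0.052 0.003] z [ 0.003 -0.    -1.   ] op 0.08 g 58.6 F [ 0.4  0.5 -0.5] q [-0.13  0.38  1.5   0.    1.26 -0.18]
[234.80357858 253.90672149]
block 706 [ 0.49032449 -0.00451879  0.0328034 ] ((489.51409912109375, -16.33575439453125), (59.64990997314453, 125.38148498535156), 3.2555203437805176)
block 415 [ 0.48975172 -0.03147375  0.03353515] ((490.4472351074219, -32.30205535888672), (57.65849685668945, 97.39615631103516), 2.358225107192993)
```

View pics/c5.png

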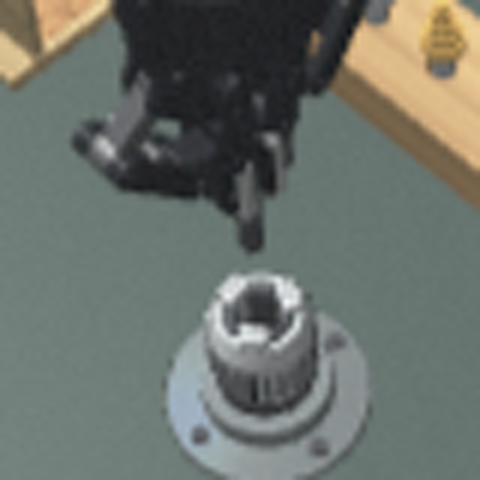

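```bash
cat > hole.py <<'E'
from fit import *
def hole(n,p,g,z=.034,k=5):
    "centroid of dark blob near guess g"
    u0=proj(n,[[*g,z]])[0]; c,r=np.round(u0).astype(int)
    gr=cv2.cvtColor(p,cv2.COLOR_RGB2GRAY).astype(float); q=gr[r-k:r+k+1,c-k:c+k+1]
    bg=np.percentile(q,75); w=np.clip(bg-25-q,0,None); 
    lab,L=cv2.connectedComponents((w>0).astype(np.uint8)); 
    best=max(range(1,lab),key=lambda i:w[L==i].sum()) if lab>1 else 0
    w=w*(L==best); v,u=np.mgrid[r-k:r+k+1,c-k:c+k+1]
    uv=np.array([(w*u).sum(),(w*v).sum()])/w.sum(); return uv,ray(n,uv,z),int((w>0).sum())
E
python3 - <<'E'
from hole import *
for n,t in(("scene","1"),("top","1"),("scene","5")):
    p,_=get(n,t); print(n,t,hole(n,p,(.489,.022)))
print(proj("scene",[[.6371,.0365,.123],[.6371,.0365,.163]]))
p,_=get("scene","5"); print(cv2.cvtColor(p,cv2.COLOR_RGB2GRAY)[256:268,228:244])
E
```

```text
scene 1 (array([278.3551, 242.5597]), array([0.4896, 0.0227, 0.034 ]), 20)
top 1 (array([281.9821, 206.3214]), array([0.4922, 0.0211, 0.034 ]), 7)
scene 5 (array([278.3524, 242.561 ]), array([0.4897, 0.0227, 0.034 ]), 20)
[[235.8983 263.03  ]
 [234.781  253.7579]]
[[ 88  70  43  33  44  55 102  94  82  76 102 106 113 112 114 113]
 [112 107  60  34  32  38 103  94  91  78 110 115 114 114 114 115]
 [114 116 105  73  42  67 105  98  80  78 110 116 115 112 114 113]
 [116 114 116 108 102  70  84  84  59  66 113 115 115 114 115 115]
 [116 115 116 115 116  88  65  58  50  64 110 115 115 114 114 113]
 [114 114 115 115 113  94  58  52  49  52 110 113 112 113 115 113]
 [116 116 117 114 117  93  58  50  51  50 110 114 115 114 114 115]
 [116 117 116 116 115 100  59  53  52  50 111 113 116 114 114 113]
 [117 114 115 116 117 111  93  56  49  75 111 114 114 116 114 112]
 [118 115 117 115 115 116 112  90 102 108 115 114 115 115 112 116]
 [116 117 116 116 115 115 115 112 117 116 116 115 114 114 115 116]
 [117 116 117 116 115 117 118 116 114 117 117 116 116 114 115 115]]
```

```bash
python3 - <<'E'
from h import *
plan([.4888,.0225,.1623],3)
E
```

```text
t 14.43 pos [0.6359 0.0366 0.16  ] x [-0.052  0.999  0.   ] y [ 0.999  0.052 -0.   ] z [-0.  0. -1.] op 0.081 g 58.6 F [ 0.4  0.6 -0.4] q [-0.13  0.38  1.5   0.    1.26 -0.18]
tool offset mm [  -6.4 -147.6   -2.2] rot deg [-0.03 -0.   -0.01] world d [-147.1  -14.1    2.3]
```

>>> apply_moves(
  moves=[
    {"jaw": 0,"offset": [-1.3,-25,0],"rot": [0,0,0]},
    {"jaw": 0,"offset": [-1.3,-40,0],"rot": [0,0,0]},
    {"jaw": 0,"offset": [-1.3,-40,0],"rot": [0,0,0]},
    {"jaw": 0,"offset": [-1.3,-28,0],"rot": [0,0,0]},
    {"jaw": 0,"offset": [-1.3,-15,0],"rot": [0,0,0]},
  ],
)

```text
time_s: 15.05
eef_pos: [0.4869, 0.0225, 0.1594]
eef_rot: [-0.001, 0.688, 0.725, -0.001]
wrist_force: [1.0, -1.0, -0.5]
opening: 0.08
grasp_force: 58.7
```

>>> apply_moves(
  moves=[
    {"jaw": 0,"offset": [0,0,20],"rot": [0,0,0]},
    {"jaw": 0,"offset": [0,0,30],"rot": [0,0,0]},
    {"jaw": 0,"offset": [0,0,20],"rot": [0,0,0]},
    {"jaw": 0,"offset": [0,0,5],"rot": [0,0,0]},
    {"jaw": 0,"offset": [0,0,0],"rot": [0,0,0]},
  ],
)

```text
time_s: 15.68
eef_pos: [0.4889, 0.0223, 0.0853]
eef_rot: [-0.0, 0.688, 0.725, -0.0]
wrist_force: [0.5, 0.2, -0.3]
opening: 0.082
grasp_force: 58.7
```

```bash
python3 - <<'E'
from hole import *
for i in range(5): ctrl.camera("top")
p,d=snap("scene","6"); plan([.4888,.0225,.0845],3); print(hole("scene",p,(.489,.022)),proj("scene",[[.4888,.0225,.034]]))
c=proj("scene",[ctrl.get_obs()["eef_pos"]-[0,0,.039]])[0]; print(c)
crop(p,int(c[0]),int(c[1]),20,14,"c6.png")
E
```

```text
t 15.97 pos [0.4892 0.0223 0.086 ] x [-0.052  0.999 -0.   ] y [0.999 0.052 0.001] z [ 0.001 -0.    -1.   ] op 0.082 g 58.7 F [-0.4  0.1 -0.1] q [-0.2   0.18  1.93  0.    1.03 -0.25]
tool offset mm [ 0.2 -0.4  1.5] rot deg [ 0.07  0.02 -0.  ] world d [-0.4  0.2 -1.5]
(array([278.2027, 240.0867]), array([0.4847, 0.017 , 0.034 ]), 40) [[278.5507 242.3257]]
[278.4268 239.5703]
```

View pics/c6.png

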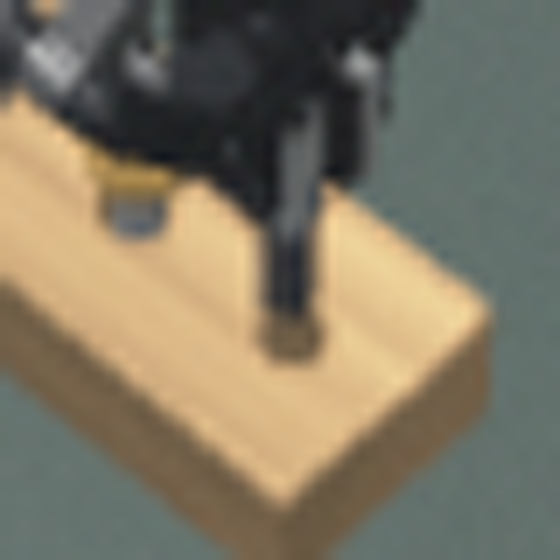

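>>> apply_moves(
  moves=[
    {"jaw": 0,"offset": [0.5,-0.4,3],"rot": [0,0,0]},
    {"jaw": 0,"offset": [0,0,5],"rot": [0,0,0]},
    {"jaw": 0,"offset": [0,0,4],"rot": [0,0,0]},
    {"jaw": 0,"offset": [0,0,4],"rot": [0,0,0]},
    {"jaw": 0,"offset": [0,0,4],"rot": [0,0,0]},
  ],
)

```text
time_s: 16.6
eef_pos: [0.4882, 0.0228, 0.0649]
eef_rot: [-0.0, 0.688, 0.725, -0.0]
wrist_force: [0.3, -0.0, 0.1]
opening: 0.08
grasp_force: 58.7
```

```bash
python3 - <<'E'
from h import *
st()
E
```

```text
t 16.6 pos [0.4882 0.0228 0.0649] x [-0.052  0.999  0.   ] y [ 0.999  0.052 -0.   ] z [-0.  0. -1.] op 0.08 g 58.7 F [ 0.3 -0.   0.1] q [-0.2   0.22  1.94  0.    0.98 -0.25]
```

>>> apply_moves(
  moves=[
    {"jaw": 0,"offset": [0,0,5],"rot": [0,0,0]},
    {"jaw": 0,"offset": [0,0,5],"rot": [0,0,0]},
    {"jaw": 0,"offset": [0,0,4],"rot": [0,0,0]},
    {"jaw": 0,"offset": [0,0,2],"rot": [0,0,0]},
    {"jaw": 0,"offset": [0,0,0],"rot": [0,0,0]},
  ],
)

```text
time_s: 17.23
eef_pos: [0.4882, 0.0228, 0.0492]
eef_rot: [-0.0, 0.688, 0.725, -0.0]
wrist_force: [-0.3, -0.0, -0.7]
opening: 0.08
grasp_force: 58.7
```

>>> apply_moves(
  moves=[
    {"jaw": 0.15,"offset": [0,0,0],"rot": [0,0,0]},
    {"jaw": 0.25,"offset": [0,0,0],"rot": [0,0,0]},
    {"jaw": 0.3,"offset": [0,0,0],"rot": [0,0,0]},
    {"jaw": 0.3,"offset": [0,0,-20],"rot": [0,0,0]},
    {"jaw": 0.4,"offset": [0,0,-40],"rot": [0,0,0]},
  ],
)

```text
time_s: 17.85
eef_pos: [0.4866, 0.0231, 0.1085]
eef_rot: [-0.002, 0.688, 0.725, -0.001]
wrist_force: [1.1, -0.8, 1.4]
opening: 0.404
grasp_force: 0.0
```

>>> apply_moves(
  moves=[
    {"jaw": 0.5,"offset": [20,55,-30],"rot": [0,0,0]},
    {"jaw": 0.5,"offset": [20,55,-20],"rot": [0,0,0]},
    {"jaw": 0.5,"offset": [0,30,0],"rot": [0,0,0]},
    {"jaw": 0.5,"offset": [0,0,0],"rot": [0,0,0]},
    {"jaw": 0.5,"offset": [0,0,0],"rot": [0,0,0]},
  ],
)

```text
time_s: 18.48
eef_pos: [0.6221, 0.0689, 0.1569]
eef_rot: [-0.001, 0.688, 0.725, -0.001]
wrist_force: [-0.4, 0.3, -0.3]
opening: 0.499
grasp_force: 0.0
```

```bash
python3 - <<'E'
from hole import *
st(); p,d=snap("scene","7"); crop(p,265,230,25,11,"c7.png"); W=cloud("scene",d)
X=W; m=(abs(X[...,0]-.487)<.06)&(abs(X[...,1]+.018)<.09)&(abs(X[...,2]-.034)<.006); w=X[m]; print("block",len(w),w.mean(0),cv2.minAreaRect((w[:,:2]*1000).astype(np.float32)))
E
```

```text
t 18.48 pos [0.6221 0.0689 0.1569] x [-0.052  0.999  0.   ] y [ 0.999  0.052 -0.002] z [-0.002  0.    -1.   ] op 0.499 g 0.0 F [-0.4  0.3 -0.3] q [-0.08  0.36  1.54 -0.    1.24 -0.13]
block 399 [0.4882 0.0183 0.033 ] ((488.5594482421875, 12.91256332397461), (58.05570602416992, 67.9112548828125), 5.067979335784912)
```

View pics/c7.png

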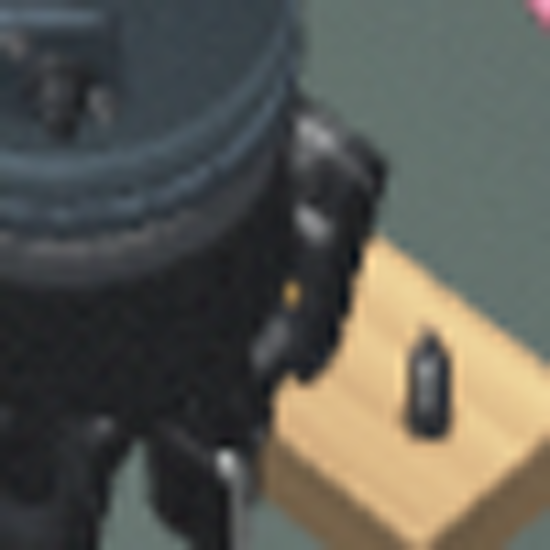

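```bash
python3 - <<'E'
from hole import *
p,W=get("scene","1")
print(ray("scene",(256.3,219.6),.062))
g=cv2.cvtColor(p,cv2.COLOR_RGB2HSV)[...,1]; print(g[212:230,248:266])
w=W[212:230,248:266]; m=(w[...,2]>.05)&(w[...,2]<.08); print(w[m].mean(0),w[m].min(0),w[m].max(0),m.sum())
print(proj("scene",[[.4926,-.0571,h] for h in(.034,.05,.06,.07)]))
plan([.4926,-.0571,.1],3)
E
```

```text
[ 0.4948 -0.0535  0.062 ]
[[ 34  32  32  30  33  30  28  30  30  32  31  31  28  32  30  34  32  30]
 [ 32  32  30  32  30  30  30  30  32  28  28  32  32  30  32  32  34  30]
 [ 32  32  30  30  30  30  32  33  23  90  78  34  32  32  30  30  30  30]
 [ 30  27  32  32  32  30  30  26  71  87  97  94  63  24  35  33  30  33]
 [ 32  30  28  30  30  24  16  10  24  34  57  81  92  61  22  30  33  31]
 [ 32  32  36  28  32   8   8   6   6  10  13  30  95  97  79  35  25  32]
 [ 30  30  30  30  49   3   6  11  10   6  13   8  70  96  97  93  36  28]
 [ 33  34  27  91  59   4  11   8   7  10   9   9  67  98  96  96  95  60]
 [ 30  46  89  98  64   0  11   8   7   9   8   7  69  98  95  98  96  94]
 [ 46  90 100 100  68   4   7   6   7   6   6   8  67  99  97  96  94  97]
 [ 92 100 102 103  91  16   9   6   8   7   7  10  83 100  99  96  95  95]
 [ 98 101  99 101 102  59   5   7   9   7  10  57  96  99  98  99  97  94]
 [100  99  99 101 102  93  45   5  10   7  33  96  97  97 101 101  98 103]
 [100 100 102  98 101 101  82   5   7   8  43  99  96  98  96  99 101 119]
 [101  99 103 100  99 102  97  28   5  13  78 100  97  97  96  98 105 129]
 [ 99 100  99 100  99 100 102  93  77  88 100  98  99  99  97  98 118 133]
 [ 98  99  99  99 100 100 102 101  97 101 103 100 100  98  95 102 127 136]
 [101 100 101 101 100  99 100 102 100 101 103 101 100  99  98 105 131 134]]
[ 0.4949 -0.0509  0.0613] [ 0.4813 -0.0692  0.0501] [ 0.5031 -0.018   0.0726] 63
[[256.2673 224.5253]
 [256.0958 220.9831]
 [255.9868 218.7324]
 [255.8765 216.4526]]
t 18.52 pos [0.622  0.0689 0.1571] x [-0.052  0.999  0.   ] y [ 0.999  0.052 -0.002] z [-0.002  0.    -1.   ] op 0.5 g 0.0 F [-0.3  0.5 -0.4] q [-0.08  0.36  1.54 -0.    1.24 -0.13]
tool offset mm [-119.1 -135.6   57.3] rot deg [-0.11 -0.01 -0.02] world d [-129.4 -126.   -57.1]
```

>>> apply_moves(
  moves=[
    {"jaw": 0.5,"offset": [-30,-34,0],"rot": [0,0,0]},
    {"jaw": 0.5,"offset": [-35,-40,0],"rot": [0,0,0]},
    {"jaw": 0.5,"offset": [-34,-38,0],"rot": [0,0,0]},
    {"jaw": 0.5,"offset": [-20,-23.6,0],"rot": [0,0,0]},
    {"jaw": 0.5,"offset": [0,0,20],"rot": [0,0,0]},
  ],
)

```text
time_s: 19.15
eef_pos: [0.4929, -0.0586, 0.139]
eef_rot: [0.001, 0.689, 0.724, 0.0]
wrist_force: [-0.1, -0.2, -0.6]
opening: 0.495
grasp_force: 0.0
```

>>> apply_moves(
  moves=[
    {"jaw": 0.5,"offset": [0,0,20],"rot": [0,0,0]},
    {"jaw": 0.5,"offset": [0,0,17],"rot": [0,0,0]},
    {"jaw": 0.5,"offset": [0,0,0],"rot": [0,0,0]},
    {"jaw": 0.5,"offset": [0,0,0],"rot": [0,0,0]},
    {"jaw": 0.5,"offset": [0,0,0],"rot": [0,0,0]},
  ],
)

```text
time_s: 19.77
eef_pos: [0.4947, -0.0571, 0.1016]
eef_rot: [0.001, 0.688, 0.725, 0.0]
wrist_force: [0.8, 0.0, 0.3]
opening: 0.504
grasp_force: 0.0
```

```bash
python3 - <<'E'
from hole import *
ctrl.camera("top");ctrl.camera("top")
plan([.4926,-.0571,.047],3)
p,d=snap("scene","8"); crop(p,258,222,25,11,"c8.png")
E
```

```text
t 19.88 pos [ 0.4945 -0.057   0.1014] x [-0.052  0.999 -0.   ] y [0.999 0.052 0.001] z [ 0.001 -0.    -1.   ] op 0.502 g 0.0 F [-0.7  0.7 -0.2] q [-0.35  0.17  1.91  0.    1.06 -0.41]
tool offset mm [ 0.  -2.  54.4] rot deg [0.06 0.03 0.01] world d [ -1.9  -0.1 -54.4]
```

View pics/c8.png

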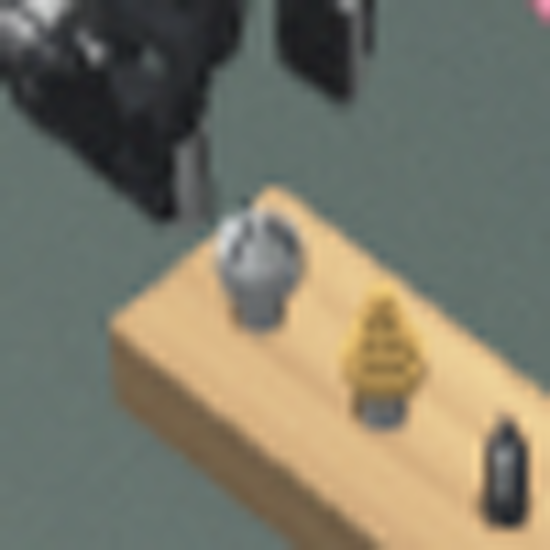

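>>> apply_moves(
  moves=[
    {"jaw": 0.5,"offset": [0,-2,20],"rot": [0,0,0]},
    {"jaw": 0.5,"offset": [0,0,20],"rot": [0,0,0]},
    {"jaw": 0.5,"offset": [0,0,14],"rot": [0,0,0]},
    {"jaw": 0.4,"offset": [0,0,0],"rot": [0,0,0]},
    {"jaw": 0.3,"offset": [0,0,0],"rot": [0,0,0]},
  ],
)

```text
time_s: 20.55
eef_pos: [0.4926, -0.0572, 0.0474]
eef_rot: [0.0, 0.688, 0.725, 0.0]
wrist_force: [0.6, -0.1, 0.4]
opening: 0.294
grasp_force: 0.0
```

>>> apply_moves(
  moves=[
    {"jaw": 0.25,"offset": [0,0,0],"rot": [0,0,0]},
    {"jaw": 0.2,"offset": [0,0,0],"rot": [0,0,0]},
    {"jaw": 0.15,"offset": [0,0,0],"rot": [0,0,0]},
    {"jaw": 0.1,"offset": [0,0,0],"rot": [0,0,0]},
    {"jaw": 0.1,"offset": [0,0,0],"rot": [0,0,0]},
  ],
)

```text
time_s: 21.18
eef_pos: [0.4928, -0.0574, 0.0478]
eef_rot: [0.001, 0.688, 0.725, 0.0]
wrist_force: [-0.7, 0.5, 6.0]
opening: 0.205
grasp_force: 58.4
```

>>> apply_moves(
  moves=[
    {"jaw": 0.1,"offset": [0,0,-5],"rot": [0,0,0]},
    {"jaw": 0.1,"offset": [0,0,-10],"rot": [0,0,0]},
    {"jaw": 0.1,"offset": [0,0,-20],"rot": [0,0,0]},
    {"jaw": 0.1,"offset": [0,0,-30],"rot": [0,0,0]},
    {"jaw": 0.1,"offset": [0,0,-30],"rot": [0,0,0]},
  ],
)

```text
time_s: 21.8
eef_pos: [0.4919, -0.057, 0.1431]
eef_rot: [-0.0, 0.688, 0.725, -0.0]
wrist_force: [1.1, -0.7, -1.6]
opening: 0.201
grasp_force: 58.8
```

```bash
python3 - <<'E'
from hole import *
for i in range(4): ctrl.camera("top")
plan([.6372,.0362,.15],3)
p,d=snap("scene","9"); u=proj("scene",[ctrl.get_obs()["eef_pos"]])[0]; print(u); crop(p,int(u[0])+3,int(u[1])+6,25,11,"c9.png")
E
```

```text
t 22.0 pos [ 0.4922 -0.0571  0.1422] x [-0.052  0.999 -0.001] y [0.999 0.052 0.001] z [ 0.001 -0.    -1.   ] op 0.205 g 58.8 F [-0.5 -0.8 -0.8] q [-0.36  0.11  1.89 -0.    1.15 -0.41]
tool offset mm [ 85.6 149.6  -7.7] rot deg [ 0.06  0.03 -0.01] world d [145.   93.3   7.8]
[255.4236 199.1367]
```

View pics/c9.png

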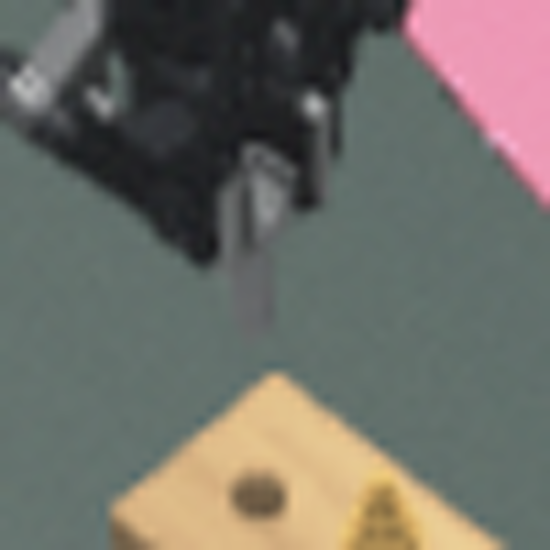

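>>> apply_moves(
  moves=[
    {"jaw": 0.1,"offset": [17,30,-2],"rot": [0,0,0]},
    {"jaw": 0.1,"offset": [22,40,-2],"rot": [0,0,0]},
    {"jaw": 0.1,"offset": [22,40,-2],"rot": [0,0,0]},
    {"jaw": 0.1,"offset": [17,28,0],"rot": [0,0,0]},
    {"jaw": 0.1,"offset": [7.6,12,0],"rot": [0,0,0]},
  ],
)

```text
time_s: 22.68
eef_pos: [0.6373, 0.0374, 0.1456]
eef_rot: [-0.001, 0.688, 0.726, -0.001]
wrist_force: [-0.1, -0.1, -0.5]
opening: 0.204
grasp_force: 58.9
```

>>> apply_moves(
  moves=[
    {"jaw": 0.1,"offset": [0,0,0],"rot": [0,0,0]},
    {"jaw": 0.1,"offset": [0,0,0],"rot": [0,0,0]},
    {"jaw": 0.1,"offset": [0,0,10],"rot": [0,0,0]},
    {"jaw": 0.1,"offset": [0,0,10],"rot": [0,0,0]},
    {"jaw": 0.1,"offset": [0,0,0],"rot": [0,0,0]},
  ],
)

```text
time_s: 23.3
eef_pos: [0.6361, 0.0361, 0.1262]
eef_rot: [-0.001, 0.689, 0.725, -0.001]
wrist_force: [0.8, 0.3, -2.0]
opening: 0.208
grasp_force: 58.9
```

```bash
python3 - <<'E'
from hole import *
ctrl.camera("top")
plan([.638,.0363,.081],3)
E
```

```text
t 23.35 pos [0.6367 0.0361 0.1269] x [-0.052  0.999  0.   ] y [ 0.999  0.052 -0.002] z [-0.002  0.    -1.   ] op 0.204 g 58.9 F [-0.  -0.2 -0.9] q [-0.13  0.42  1.52 -0.    1.2  -0.18]
tool offset mm [ 0.1  1.4 45.9] rot deg [-0.09 -0.02 -0.03] world d [  1.3   0.2 -45.9]
```

>>> apply_moves(
  moves=[
    {"jaw": 0.1,"offset": [0,0.8,5],"rot": [0,0,0]},
    {"jaw": 0.1,"offset": [0,0,6],"rot": [0,0,0]},
    {"jaw": 0.1,"offset": [0,0,6],"rot": [0,0,0]},
    {"jaw": 0.1,"offset": [0,0,6],"rot": [0,0,0]},
    {"jaw": 0.1,"offset": [0,0,4],"rot": [0,0,0]},
  ],
)

```text
time_s: 23.98
eef_pos: [0.638, 0.0364, 0.1002]
eef_rot: [-0.0, 0.688, 0.725, -0.0]
wrist_force: [-0.3, -0.7, -1.2]
opening: 0.203
grasp_force: 58.9
```

>>> apply_moves(
  moves=[
    {"jaw": 0.1,"offset": [0,0,5],"rot": [0,0,0]},
    {"jaw": 0.1,"offset": [0,0,5],"rot": [0,0,0]},
    {"jaw": 0.1,"offset": [0,0,3],"rot": [0,0,0]},
    {"jaw": 0.1,"offset": [0,0,2],"rot": [0,0,0]},
    {"jaw": 0.1,"offset": [0,0,1],"rot": [0,0,0]},
  ],
)

```text
time_s: 24.6
eef_pos: [0.6382, 0.0363, 0.0847]
eef_rot: [-0.0, 0.688, 0.725, 0.0]
wrist_force: [-0.0, 0.4, -1.1]
opening: 0.199
grasp_force: 58.9
```

```bash
python3 - <<'E'
from hole import *
ctrl.camera("top"); ctrl.camera("top")
plan([.638,.0363,.081],3)
E
```

```text
t 24.7 pos [0.6382 0.0363 0.0848] x [-0.052  0.999  0.   ] y [0.999 0.052 0.   ] z [ 0.  0. -1.] op 0.204 g 58.9 F [-0.5 -0.6 -1.5] q [-0.13  0.48  1.54  0.    1.12 -0.18]
tool offset mm [ 0.  -0.2  3.8] rot deg [ 0.   -0.   -0.01] world d [-0.2  0.  -3.8]
```

>>> apply_moves(
  moves=[
    {"jaw": 0.1,"offset": [0,0,1.5],"rot": [0,0,0]},
    {"jaw": 0.1,"offset": [0,0,1],"rot": [0,0,0]},
    {"jaw": 0.1,"offset": [0,0,0.7],"rot": [0,0,0]},
    {"jaw": 0.1,"offset": [0,0,0],"rot": [0,0,0]},
    {"jaw": 0.1,"offset": [0,0,0],"rot": [0,0,0]},
  ],
)

```text
time_s: 25.32
eef_pos: [0.6383, 0.0363, 0.0819]
eef_rot: [0.0, 0.688, 0.725, 0.0]
wrist_force: [-1.3, -0.6, 2.4]
opening: 0.203
grasp_force: 59.2
```

>>> apply_moves(
  moves=[
    {"jaw": 0.25,"offset": [0,0,0],"rot": [0,0,0]},
    {"jaw": 0.35,"offset": [0,0,0],"rot": [0,0,0]},
    {"jaw": 0.5,"offset": [0,0,0],"rot": [0,0,0]},
    {"jaw": 0.6,"offset": [0,0,-15],"rot": [0,0,0]},
    {"jaw": 0.7,"offset": [0,0,-25],"rot": [0,0,0]},
  ],
)

```text
time_s: 25.95
eef_pos: [0.6377, 0.0363, 0.1219]
eef_rot: [-0.001, 0.688, 0.725, -0.0]
wrist_force: [-0.2, -0.4, -0.1]
opening: 0.7
grasp_force: 0.0
```

>>> apply_moves(
  moves=[
    {"jaw": 0.9,"offset": [0,0,-10],"rot": [0,0,-10]},
    {"jaw": 0.9,"offset": [0,0,0],"rot": [0,0,-10]},
    {"jaw": 0.9,"offset": [0,0,0],"rot": [0,0,-10]},
    {"jaw": 0.9,"offset": [0,0,0],"rot": [0,0,-10]},
    {"jaw": 0.9,"offset": [0,0,0],"rot": [0,0,-10]},
  ],
)

```text
time_s: 26.58
eef_pos: [0.6387, 0.0362, 0.133]
eef_rot: [0.001, 0.315, 0.949, 0.0]
wrist_force: [0.4, -0.4, 0.5]
opening: 0.9
grasp_force: 0.0
```

>>> apply_moves(
  moves=[
    {"jaw": 0.9,"offset": [0,0,0],"rot": [0,0,-10]},
    {"jaw": 0.9,"offset": [0,0,0],"rot": [0,0,-10]},
    {"jaw": 0.9,"offset": [0,0,0],"rot": [0,0,-10]},
    {"jaw": 0.9,"offset": [0,0,0],"rot": [0,0,0]},
    {"jaw": 0.9,"offset": [0,0,0],"rot": [0,0,0]},
  ],
)

```text
time_s: 27.2
eef_pos: [0.6385, 0.0362, 0.1323]
eef_rot: [0.0, 0.063, 0.998, -0.0]
wrist_force: [-0.3, 0.5, -0.4]
opening: 0.898
grasp_force: 0.0
```

```bash
python3 - <<'E'
from hole import *
ctrl.camera("top")
plan([.638,.0363,.037],83)
p,d=snap("scene","10"); crop(p,238,270,25,11,"c10.png"); W=cloud("scene",d)
w=W[(np.hypot(W[...,0]-.638,W[...,1]-.037)<.03)&(W[...,2]>.084)&(W[...,2]<.112)]; print(len(w),w.mean(0),w.min(0),w.max(0))
E
```

```text
t 27.25 pos [0.6384 0.0363 0.1321] x [-0.992  0.125 -0.001] y [0.125 0.992 0.   ] z [ 0.001 -0.    -1.   ] op 0.904 g 0.0 F [-0.2 -0.6  0.1] q [-0.13  0.42  1.52  0.    1.21 -1.57]
tool offset mm [ 0.5 -0.  95.1] rot deg [ 0.    0.03 -0.17] world d [ -0.4   0.  -95.1]
67 [0.6401 0.0377 0.0949] [0.6289 0.0253 0.0842] [0.6482 0.0461 0.106 ]
```

View pics/c10.png

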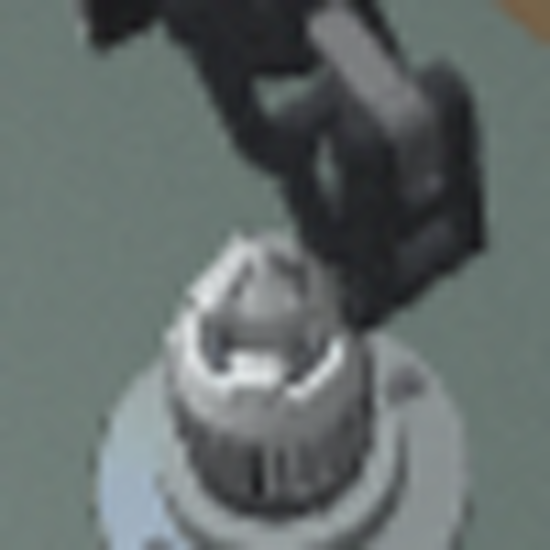

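>>> apply_moves(
  moves=[
    {"jaw": 0.9,"offset": [0,0,30],"rot": [0,0,0]},
    {"jaw": 0.9,"offset": [0,0,30],"rot": [0,0,0]},
    {"jaw": 0.9,"offset": [0,0,20],"rot": [0,0,0]},
    {"jaw": 0.9,"offset": [0,0,10],"rot": [0,0,0]},
    {"jaw": 0.9,"offset": [0,0,4.5],"rot": [0,0,0]},
  ],
)

```text
time_s: 27.92
eef_pos: [0.6384, 0.0363, 0.037]
eef_rot: [0.0, 0.061, 0.998, 0.0]
wrist_force: [-0.2, 0.3, -0.8]
opening: 0.902
grasp_force: 0.0
```

>>> apply_moves(
  moves=[
    {"jaw": 0.6,"offset": [0,0,0],"rot": [0,0,0]},
    {"jaw": 0.56,"offset": [0,0,0],"rot": [0,0,0]},
    {"jaw": 0.52,"offset": [0,0,0],"rot": [0,0,0]},
    {"jaw": 0.48,"offset": [0,0,0],"rot": [0,0,0]},
    {"jaw": 0.4,"offset": [0,0,0],"rot": [0,0,0]},
  ],
)

```text
time_s: 28.55
eef_pos: [0.6387, 0.0362, 0.0381]
eef_rot: [0.001, 0.061, 0.998, -0.0]
wrist_force: [-1.6, 0.7, 5.4]
opening: 0.486
grasp_force: 59.8
```

>>> apply_moves(
  moves=[
    {"jaw": 0.4,"offset": [0,0,0],"rot": [0,0,0]},
    {"jaw": 0.4,"offset": [0,0,0],"rot": [0,0,4]},
    {"jaw": 0.4,"offset": [0,0,0],"rot": [0,0,6]},
    {"jaw": 0.4,"offset": [0,0,0],"rot": [0,0,6]},
    {"jaw": 0.4,"offset": [0,0,0],"rot": [0,0,6]},
  ],
)

```text
time_s: 29.18
eef_pos: [0.6387, 0.0362, 0.0381]
eef_rot: [0.001, 0.252, 0.968, -0.0]
wrist_force: [-1.7, -0.8, 5.7]
opening: 0.486
grasp_force: 59.8
```

```bash
echo 'def tq(): st(); print("torque",ctrl.get_obs()["torque"].round(2))' >>h.py; python3 -c "
from h import *
tq()"
```

```text
t 29.18 pos [0.6387 0.0362 0.0381] x [-0.873  0.487 -0.001] y [0.487 0.873 0.   ] z [ 0.001 -0.001 -1.   ] op 0.486 g 59.8 F [-1.7 -0.8  5.7] q [-0.13  0.54  1.55 -0.    1.04 -1.19]
torque [-0.05  0.32  0.25]
```

>>> apply_moves(
  moves=[
    {"jaw": 0.4,"offset": [0,0,0],"rot": [0,0,8]},
    {"jaw": 0.4,"offset": [0,0,0],"rot": [0,0,8]},
    {"jaw": 0.4,"offset": [0,0,0],"rot": [0,0,8]},
    {"jaw": 0.4,"offset": [0,0,0],"rot": [0,0,8]},
    {"jaw": 0.4,"offset": [0,0,0],"rot": [0,0,8]},
  ],
)

```text
time_s: 29.8
eef_pos: [0.6385, 0.036, 0.0381]
eef_rot: [0.0, 0.568, 0.823, -0.0]
wrist_force: [-3.1, -1.5, 5.6]
opening: 0.489
grasp_force: 59.7
```

```bash
python3 -c "
from h import *
tq()"
```

```text
t 29.8 pos [0.6385 0.036  0.0381] x [-0.355  0.935 -0.001] y [0.935 0.355 0.   ] z [ 0.001 -0.001 -1.   ] op 0.489 g 59.7 F [-3.1 -1.5  5.6] q [-0.13  0.54  1.55 -0.    1.05 -0.49]
torque [-0.17  0.42  0.26]
```

>>> apply_moves(
  moves=[
    {"jaw": 0.4,"offset": [0,0,0],"rot": [0,0,8]},
    {"jaw": 0.4,"offset": [0,0,0],"rot": [0,0,8]},
    {"jaw": 0.4,"offset": [0,0,0],"rot": [0,0,8]},
    {"jaw": 0.4,"offset": [0,0,0],"rot": [0,0,8]},
    {"jaw": 0.4,"offset": [0,0,0],"rot": [0,0,8]},
  ],
)

```text
time_s: 30.42
eef_pos: [0.6383, 0.036, 0.0381]
eef_rot: [0.0, 0.815, 0.579, -0.0]
wrist_force: [-3.5, -1.4, 6.1]
opening: 0.492
grasp_force: 59.7
```

```bash
python3 -c "
from h import *
tq()"
```

```text
t 30.43 pos [0.6383 0.036  0.0381] x [ 0.329  0.944 -0.001] y [ 0.944 -0.329  0.   ] z [ 0.    -0.001 -1.   ] op 0.492 g 59.7 F [-3.5 -1.4  6.1] q [-0.13  0.54  1.55 -0.    1.05  0.21]
torque [-0.12  0.52  0.27]
```

>>> apply_moves(
  moves=[
    {"jaw": 0.4,"offset": [0,0,0],"rot": [0,0,5]},
    {"jaw": 0.4,"offset": [0,0,0],"rot": [0,0,5]},
    {"jaw": 0.4,"offset": [0,0,0],"rot": [0,0,5]},
    {"jaw": 0.4,"offset": [0,0,0],"rot": [0,0,5]},
    {"jaw": 0.4,"offset": [0,0,0],"rot": [0,0,5]},
  ],
)

```text
time_s: 31.05
eef_pos: [0.6383, 0.0361, 0.0381]
eef_rot: [0.0, 0.921, 0.39, -0.0]
wrist_force: [-3.7, -1.3, 6.8]
opening: 0.488
grasp_force: 59.7
```

```bash
python3 -c "
from h import *
tq()"
```

```text
t 31.05 pos [0.6383 0.0361 0.0381] x [ 0.696  0.718 -0.   ] y [ 0.718 -0.696  0.   ] z [ 0.    -0.001 -1.   ] op 0.488 g 59.7 F [-3.7 -1.3  6.8] q [-0.13  0.54  1.55 -0.    1.05  0.64]
torque [-0.02  0.62  0.26]
```

>>> apply_moves(
  moves=[
    {"jaw": 0.4,"offset": [0,0,0],"rot": [0,0,4]},
    {"jaw": 0.4,"offset": [0,0,0],"rot": [0,0,4]},
    {"jaw": 0.4,"offset": [0,0,0],"rot": [0,0,4]},
    {"jaw": 0.4,"offset": [0,0,0],"rot": [0,0,4]},
    {"jaw": 0.4,"offset": [0,0,0],"rot": [0,0,0]},
  ],
)

```text
time_s: 31.68
eef_pos: [0.6382, 0.0361, 0.0381]
eef_rot: [0.0, 0.966, 0.258, -0.0]
wrist_force: [-4.3, -0.4, 7.5]
opening: 0.485
grasp_force: 60.0
```

```bash
python3 -c "
from h import *
tq()"
```

```text
t 31.68 pos [0.6382 0.0361 0.0381] x [ 0.866  0.499 -0.   ] y [ 0.499 -0.866  0.   ] z [-0. -0. -1.] op 0.485 g 60.0 F [-4.3 -0.4  7.5] q [-0.13  0.54  1.55 -0.    1.05  0.92]
torque [-0.05  0.62 -0.19]
```

>>> apply_moves(
  moves=[
    {"jaw": 0.4,"offset": [0,0,0],"rot": [0,0,2]},
    {"jaw": 0.4,"offset": [0,0,0],"rot": [0,0,2]},
    {"jaw": 0.4,"offset": [0,0,0],"rot": [0,0,2]},
    {"jaw": 0.4,"offset": [0,0,0],"rot": [0,0,2]},
    {"jaw": 0.4,"offset": [0,0,0],"rot": [0,0,2]},
  ],
)

```text
time_s: 32.3
eef_pos: [0.6382, 0.0362, 0.0381]
eef_rot: [0.0, 0.985, 0.174, -0.0]
wrist_force: [-2.7, 0.5, 7.2]
opening: 0.493
grasp_force: 60.0
```

```bash
python3 -c "
from h import *
tq()"
```

```text
t 32.3 pos [0.6382 0.0362 0.0381] x [ 0.94   0.342 -0.   ] y [ 0.342 -0.94   0.   ] z [-0.    -0.001 -1.   ] op 0.493 g 60.0 F [-2.7  0.5  7.2] q [-0.13  0.54  1.55 -0.    1.05  1.09]
torque [-0.04  0.64  0.42]
```

>>> apply_moves(
  moves=[
    {"jaw": 0.4,"offset": [0,0,0],"rot": [0,0,4]},
    {"jaw": 0.4,"offset": [0,0,0],"rot": [0,0,4]},
    {"jaw": 0.4,"offset": [0,0,0],"rot": [0,0,4]},
    {"jaw": 0.4,"offset": [0,0,0],"rot": [0,0,4]},
    {"jaw": 0.4,"offset": [0,0,0],"rot": [0,0,4]},
  ],
)

```text
time_s: 32.92
eef_pos: [0.6382, 0.0363, 0.0381]
eef_rot: [0.0, 1.0, -0.0, -0.0]
wrist_force: [-2.1, 0.5, 6.8]
opening: 0.483
grasp_force: 60.1
```

```bash
python3 -c "
from h import *
tq()"
```

```text
t 32.92 pos [0.6382 0.0363 0.0381] x [ 1. -0. -0.] y [-0.    -1.     0.001] z [-0.    -0.001 -1.   ] op 0.483 g 60.1 F [-2.1  0.5  6.8] q [-0.13  0.54  1.55 -0.    1.05  1.44]
torque [ 0.07 -0.57  1.74]
```

>>> apply_moves(
  moves=[
    {"jaw": 0.4,"offset": [0,0,0],"rot": [0,0,2]},
    {"jaw": 0.4,"offset": [0,0,0],"rot": [0,0,2]},
    {"jaw": 0.4,"offset": [0,0,0],"rot": [0,0,2]},
    {"jaw": 0.4,"offset": [0,0,0],"rot": [0,0,2]},
    {"jaw": 0.4,"offset": [0,0,0],"rot": [0,0,2]},
  ],
)

```text
time_s: 33.55
eef_pos: [0.6389, 0.0362, 0.038]
eef_rot: [0.0, 0.996, -0.088, 0.001]
wrist_force: [-7.4, 2.0, 13.5]
opening: 0.487
grasp_force: 63.8
```

```bash
python3 -c "
from h import *
tq()"
```

```text
t 33.55 pos [0.6389 0.0362 0.038 ] x [ 0.985 -0.175  0.001] y [-0.175 -0.985  0.   ] z [ 0.001 -0.    -1.   ] op 0.487 g 63.8 F [-7.4  2.  13.5] q [-0.13  0.54  1.55 -0.    1.04  1.62]
torque [ 0.3   1.03 -0.01]
```

>>> apply_moves(
  moves=[
    {"jaw": 0.4,"offset": [0,0,0],"rot": [0,0,3]},
    {"jaw": 0.4,"offset": [0,0,0],"rot": [0,0,3]},
    {"jaw": 0.4,"offset": [0,0,0],"rot": [0,0,3]},
    {"jaw": 0.4,"offset": [0,0,0],"rot": [0,0,3]},
    {"jaw": 0.4,"offset": [0,0,0],"rot": [0,0,3]},
  ],
)

```text
time_s: 34.17
eef_pos: [0.6381, 0.0364, 0.0378]
eef_rot: [0.0, 0.976, -0.217, -0.0]
wrist_force: [0.3, -0.4, 7.2]
opening: 0.486
grasp_force: 63.4
```

```bash
python3 -c "
from h import *
tq()"
```

```text
t 34.17 pos [0.6381 0.0364 0.0378] x [ 0.905 -0.425 -0.   ] y [-0.425 -0.905  0.   ] z [-0.  0. -1.] op 0.486 g 63.4 F [ 0.3 -0.4  7.2] q [-0.13  0.54  1.55  0.    1.05  1.88]
torque [ 0.02 -0.07  1.29]
```

>>> apply_moves(
  moves=[
    {"jaw": 0.7,"offset": [0,0,0],"rot": [0,0,0]},
    {"jaw": 0.7,"offset": [0,0,0],"rot": [0,0,0]},
    {"jaw": 0.7,"offset": [0,0,0],"rot": [0,0,-10]},
    {"jaw": 0.7,"offset": [0,0,0],"rot": [0,0,-10]},
    {"jaw": 0.7,"offset": [0,0,0],"rot": [0,0,-10]},
  ],
)

```text
time_s: 34.8
eef_pos: [0.6374, 0.0363, 0.0363]
eef_rot: [-0.0, 0.999, 0.046, -0.001]
wrist_force: [0.5, -0.7, -0.9]
opening: 0.695
grasp_force: 0.0
```

>>> apply_moves(
  moves=[
    {"jaw": 0.6,"offset": [0,0,0],"rot": [0,0,0]},
    {"jaw": 0.56,"offset": [0,0,0],"rot": [0,0,0]},
    {"jaw": 0.52,"offset": [0,0,0],"rot": [0,0,0]},
    {"jaw": 0.48,"offset": [0,0,0],"rot": [0,0,0]},
    {"jaw": 0.4,"offset": [0,0,0],"rot": [0,0,0]},
  ],
)

```text
time_s: 35.42
eef_pos: [0.6381, 0.0363, 0.0373]
eef_rot: [-0.0, 0.999, 0.043, -0.0]
wrist_force: [-2.5, 0.5, 2.7]
opening: 0.49
grasp_force: 60.3
```

>>> apply_moves(
  moves=[
    {"jaw": 0.4,"offset": [0,0,0],"rot": [0,0,0]},
    {"jaw": 0.4,"offset": [0,0,0],"rot": [0,0,1]},
    {"jaw": 0.4,"offset": [0,0,0],"rot": [0,0,1]},
    {"jaw": 0.4,"offset": [0,0,0],"rot": [0,0,1]},
    {"jaw": 0.4,"offset": [0,0,0],"rot": [0,0,1]},
  ],
)

```text
time_s: 36.05
eef_pos: [0.6381, 0.0363, 0.0373]
eef_rot: [0.0, 1.0, 0.009, -0.0]
wrist_force: [-0.5, -0.8, 8.3]
opening: 0.485
grasp_force: 62.9
```

```bash
python3 -c "
from h import *
tq()"
```

```text
t 36.05 pos [0.6381 0.0363 0.0373] x [ 1.     0.017 -0.   ] y [ 0.017 -1.     0.   ] z [-0. -0. -1.] op 0.485 g 62.9 F [-0.5 -0.8  8.3] q [-0.13  0.54  1.55 -0.    1.04  1.43]
torque [-0.22  0.08  0.14]
```

>>> apply_moves(
  moves=[
    {"jaw": 0.4,"offset": [0,0,0],"rot": [0,0,1]},
    {"jaw": 0.4,"offset": [0,0,0],"rot": [0,0,1]},
    {"jaw": 0.4,"offset": [0,0,0],"rot": [0,0,1]},
    {"jaw": 0.4,"offset": [0,0,0],"rot": [0,0,1]},
    {"jaw": 0.4,"offset": [0,0,0],"rot": [0,0,1]},
  ],
)

```text
time_s: 36.67
eef_pos: [0.6386, 0.0362, 0.0373]
eef_rot: [-0.0, 0.999, -0.036, 0.0]
wrist_force: [2.2, -0.0, 1.3]
opening: 0.487
grasp_force: 62.5
```

```bash
python3 -c "
from h import *
tq()"
```

```text
t 36.67 pos [0.6386 0.0362 0.0373] x [ 0.997 -0.072  0.001] y [-0.072 -0.997 -0.   ] z [ 0.001  0.    -1.   ] op 0.487 g 62.5 F [ 2.2 -0.   1.3] q [-0.13  0.54  1.55  0.    1.04  1.51]
torque [-0.09 -0.45  0.47]
```

>>> apply_moves(
  moves=[
    {"jaw": 0.4,"offset": [0,0,0],"rot": [0,0,1]},
    {"jaw": 0.4,"offset": [0,0,0],"rot": [0,0,1]},
    {"jaw": 0.4,"offset": [0,0,0],"rot": [0,0,1]},
    {"jaw": 0.4,"offset": [0,0,0],"rot": [0,0,1]},
    {"jaw": 0.4,"offset": [0,0,0],"rot": [0,0,1]},
  ],
)

```text
time_s: 37.3
eef_pos: [0.638, 0.0363, 0.0372]
eef_rot: [-0.0, 0.997, -0.08, -0.0]
wrist_force: [1.2, 1.5, 4.0]
opening: 0.49
grasp_force: 63.0
```

```bash
python3 -c "
from h import *
tq()"
```

```text
t 37.3 pos [0.638  0.0363 0.0372] x [ 0.987 -0.159 -0.001] y [-0.159 -0.987 -0.   ] z [-0.  0. -1.] op 0.49 g 63.0 F [1.2 1.5 4. ] q [-0.13  0.54  1.55  0.    1.04  1.6 ]
torque [ 0.04 -0.16  1.05]
```

>>> apply_moves(
  moves=[
    {"jaw": 0.9,"offset": [0,0,0],"rot": [0,0,0]},
    {"jaw": 0.9,"offset": [0,0,0],"rot": [0,0,0]},
    {"jaw": 0.9,"offset": [0,0,-30],"rot": [0,0,0]},
    {"jaw": 0.9,"offset": [0,0,-50],"rot": [0,0,0]},
    {"jaw": 0.9,"offset": [0,0,-60],"rot": [0,0,0]},
  ],
)

```text
time_s: 37.92
eef_pos: [0.6366, 0.0364, 0.1766]
eef_rot: [-0.0, 0.997, -0.079, -0.002]
wrist_force: [0.6, 0.3, 1.0]
opening: 0.902
grasp_force: 0.0
```

>>> apply_moves(
  moves=[
    {"jaw": 0.9,"offset": [0,0,-60],"rot": [0,0,-10.4]},
    {"jaw": 0.9,"offset": [0,0,-60],"rot": [0,0,-10.4]},
    {"jaw": 0.9,"offset": [0,0,0],"rot": [0,0,-10.4]},
    {"jaw": 0.9,"offset": [0,0,0],"rot": [0,0,-10.4]},
    {"jaw": 0.9,"offset": [0,0,0],"rot": [0,0,-10.4]},
  ],
)

```text
time_s: 38.55
eef_pos: [0.6376, 0.0363, 0.2966]
eef_rot: [-0.0, 0.929, 0.369, -0.001]
wrist_force: [-0.7, -0.2, 0.2]
opening: 0.902
grasp_force: 0.0
```

>>> apply_moves(
  moves=[
    {"jaw": 0.9,"offset": [0,0,0],"rot": [0,0,-10.4]},
    {"jaw": 0.9,"offset": [0,0,0],"rot": [0,0,-10.4]},
    {"jaw": 0.9,"offset": [0,0,0],"rot": [0,0,-10.4]},
    {"jaw": 0.9,"offset": [0,0,0],"rot": [0,0,-10.4]},
    {"jaw": 0.9,"offset": [0,0,0],"rot": [0,0,-10.4]},
  ],
)

```text
time_s: 39.17
eef_pos: [0.6376, 0.0363, 0.2963]
eef_rot: [-0.001, 0.674, 0.739, -0.0]
wrist_force: [-0.1, 0.1, 0.5]
opening: 0.899
grasp_force: 0.0
```

```bash
python3 - <<'E'
from hole import *
plan([.62,.205,.3],4)
p,d=snap("scene","11")
g={t:cv2.cvtColor(np.load(f"pics/scene{t}.npz")["p"],cv2.COLOR_RGB2GRAY).astype(float) for t in("1","5","10","11")}
print(proj("scene",[[.638,.0365,.078],[.638+.01*.69,.0365+.01*.72,.078],[.638,.0365,.105]]))
for t in g: print(t); print(g[t][262:290:1,235:240].mean(1).round().astype(int))
for W in(get("scene","1")[1],get("top","1")[1]):
    # cover faces: points on tops
    for y in(.205,.285,.367):
        w=W[(abs(W[...,0]-.61)<.03)&(abs(W[...,1]-y)<.035)&(W[...,2]>.125)&(W[...,2]<.2)]
        A=np.c_[w[:,1:],np.ones(len(w))]; s=np.linalg.lstsq(A,w[:,0],rcond=None)[0]; e=w[:,0]-A@s; k=abs(e)<.004; s=np.linalg.lstsq(A[k],w[k,0],rcond=None)[0]
        print(y,len(w),"x=",s.round(3),"y range",np.percentile(w[:,1],[2,98]).round(4),"ztop",w[:,2].max().round(3), "x at z=.15",(s@[np.median(w[:,1]),.15,1]).round(4))
E
```

```text
t 39.17 pos [0.6376 0.0363 0.2963] x [-0.092  0.996  0.001] y [ 0.996  0.092 -0.002] z [-0.002  0.001 -1.   ] op 0.899 g 0.0 F [-0.1  0.1  0.5] q [-0.13  0.28  1.36  0.    1.51 -0.22]
tool offset mm [169.6  -2.   -3.6] rot deg [-0.11 -0.04  1.29] world d [-17.6 168.7   3.7]
[[236.7886 273.0698]
 [236.5878 276.8606]
 [236.0827 267.2658]]
1
[110 110 110 111 110 120 112 105  88 122  90  76  76  66 105 168 178 134
 145 154 130 120 115  98  84  82  82  84]
5
[ 75  76  81 106 115 116 141 180 133  94  68  57  57  57  54 133 175 175
 147 129 127 125 119  99  81  77  74  76]
10
[ 93 101 106 112 133 158 137 115 128 145 151 138 114 105 101 150 177 175
 147 129 127 125 117  98  81  77  74  76]
11
[114 114 114 115 121 146 143 114 124 141 146 145 123 112 167 193 156 109
 167 170 139 128 119 100  85  83  82  95]
0.205 177 x= [-0.09   0.216  0.607] y range [0.1801 0.2343] ztop 0.187 x at z=.15 0.6207
0.285 187 x= [-0.084  0.214  0.607] y range [0.2561 0.3096] ztop 0.188 x at z=.15 0.6153
0.367 200 x= [-0.084  0.21   0.608] y range [0.3394 0.3935] ztop 0.187 x at z=.15 0.6089
0.205 231 x= [-0.081  0.29   0.589] y range [0.1782 0.2318] ztop 0.193 x at z=.15 0.6161
0.285 237 x= [-0.097  0.302  0.592] y range [0.2537 0.3071] ztop 0.192 x at z=.15 0.6102
0.367 232 x= [-0.063  0.283  0.584] y range [0.337  0.3924] ztop 0.196 x at z=.15 0.6039
```

```bash
python3 - <<'E'
from h import *
plan([.6416,.208,.24],4.5,15); plan([.6416,.208,.24],4.5,0)
E
```

```text
t 39.23 pos [0.6377 0.0363 0.2964] x [-0.099  0.995  0.001] y [ 0.995  0.099 -0.002] z [-0.002  0.001 -1.   ] op 0.902 g 0.0 F [ 0.3 -0.4 -0.3] q [-0.13  0.28  1.36  0.    1.51 -0.23]
tool offset mm [170.4  21.1  56.4] rot deg [14.9   0.12  1.2 ] world d [  3.9 171.7 -56.4]
t 39.23 pos [0.6377 0.0363 0.2964] x [-0.099  0.995  0.001] y [ 0.995  0.099 -0.002] z [-0.002  0.001 -1.   ] op 0.902 g 0.0 F [ 0.3 -0.4 -0.3] q [-0.13  0.28  1.36  0.    1.51 -0.23]
tool offset mm [170.4  21.1  56.4] rot deg [-0.1  -0.04  1.2 ] world d [  3.9 171.7 -56.4]
```

>>> apply_moves(
  moves=[
    {"jaw": 0.6,"offset": [40,5,0],"rot": [0,0,1.2]},
    {"jaw": 0.6,"offset": [45,5,0],"rot": [0,0,0]},
    {"jaw": 0.6,"offset": [45,5,15],"rot": [0,0,0]},
    {"jaw": 0.6,"offset": [40,6,15],"rot": [7.5,0,0]},
    {"jaw": 0.6,"offset": [0,0,0],"rot": [7.5,0,0]},
  ],
)

```text
time_s: 39.85
eef_pos: [0.6451, 0.2107, 0.2655]
eef_rot: [-0.092, 0.677, 0.724, -0.098]
wrist_force: [0.6, -0.3, -0.9]
opening: 0.6
grasp_force: 0.0
```

>>> apply_moves(
  moves=[
    {"jaw": 0.6,"offset": [0,0,0],"rot": [0,0,0]},
    {"jaw": 0.6,"offset": [0,0,0],"rot": [0,0,0]},
    {"jaw": 0.6,"offset": [0,0,0],"rot": [0,0,0]},
    {"jaw": 0.6,"offset": [0,0,0],"rot": [0,0,0]},
    {"jaw": 0.6,"offset": [0,0,0],"rot": [0,0,0]},
  ],
)

```text
time_s: 40.48
eef_pos: [0.647, 0.2072, 0.2681]
eef_rot: [-0.089, 0.678, 0.724, -0.095]
wrist_force: [0.5, 0.8, -0.4]
opening: 0.598
grasp_force: 0.0
```

```bash
python3 - <<'E'
from h import *
plan([.6158,.206,.1404],4.5,15)
E
```

```text
t 40.48 pos [0.647  0.2072 0.2681] x [-0.066  0.998  0.   ] y [ 0.964  0.064 -0.257] z [-0.257 -0.017 -0.966] op 0.598 g 0.0 F [ 0.5  0.8 -0.4] q [0.13 0.58 1.03 0.02 1.79 0.06]
tool offset mm [  0.9   2.7 131.4] rot deg [ 0.09 -0.19 -0.7 ] world d [ -31.2   -1.2 -127.7]
```

>>> apply_moves(
  moves=[
    {"jaw": 0.6,"offset": [0.9,2.7,40],"rot": [0,0,-0.7]},
    {"jaw": 0.6,"offset": [0,0,40],"rot": [0,0,0]},
    {"jaw": 0.6,"offset": [0,0,30],"rot": [0,0,0]},
    {"jaw": 0.6,"offset": [0,0,15],"rot": [0,0,0]},
    {"jaw": 0.6,"offset": [0,0,6],"rot": [0,0,0]},
  ],
)

```text
time_s: 41.1
eef_pos: [0.6157, 0.2062, 0.1397]
eef_rot: [-0.09, 0.673, 0.728, -0.095]
wrist_force: [0.3, -0.1, -0.5]
opening: 0.601
grasp_force: 0.0
```

>>> apply_moves(
  moves=[
    {"jaw": 0.5,"offset": [0,0,0],"rot": [0,0,0]},
    {"jaw": 0.4,"offset": [0,0,0],"rot": [0,0,0]},
    {"jaw": 0.3,"offset": [0,0,0],"rot": [0,0,0]},
    {"jaw": 0.25,"offset": [0,0,0],"rot": [0,0,0]},
    {"jaw": 0.2,"offset": [0,0,0],"rot": [0,0,0]},
  ],
)

```text
time_s: 41.72
eef_pos: [0.6159, 0.2062, 0.14]
eef_rot: [-0.09, 0.673, 0.728, -0.095]
wrist_force: [-0.1, 0.1, -0.7]
opening: 0.198
grasp_force: 0.0
```

```bash
python3 - <<'E'
from h import *
plan([.6158,.206,.1404],4.5,15)
E
```

```text
t 41.73 pos [0.6159 0.2062 0.14  ] x [-0.078  0.997  0.003] y [ 0.963  0.076 -0.259] z [-0.258 -0.017 -0.966] op 0.198 g 0.0 F [-0.1  0.1 -0.7] q [0.13 0.61 1.25 0.02 1.55 0.05]
tool offset mm [-0.2 -0.2 -0.4] rot deg [ 0.01 -0.18  0.02] world d [-0.1 -0.2  0.4]
```

>>> apply_moves(
  moves=[
    {"jaw": 0.16,"offset": [0,0,0],"rot": [0,0,0]},
    {"jaw": 0.12,"offset": [0,0,0],"rot": [0,0,0]},
    {"jaw": 0.09,"offset": [0,0,0],"rot": [0,0,0]},
    {"jaw": 0.06,"offset": [0,0,0],"rot": [0,0,0]},
    {"jaw": 0.03,"offset": [0,0,0],"rot": [0,0,0]},
  ],
)

```text
time_s: 42.35
eef_pos: [0.6157, 0.2062, 0.1399]
eef_rot: [-0.09, 0.673, 0.728, -0.095]
wrist_force: [-0.5, 0.2, 1.7]
opening: 0.062
grasp_force: 58.4
```

>>> apply_moves(
  moves=[
    {"jaw": 0.0,"offset": [0,0,0],"rot": [0,0,0]},
    {"jaw": 0.0,"offset": [0,0,0],"rot": [0,0,0]},
    {"jaw": 0.0,"offset": [0,0,0],"rot": [0,0,0]},
    {"jaw": 0.0,"offset": [0,0,0],"rot": [0,0,0]},
    {"jaw": 0.0,"offset": [0,0,0],"rot": [0,0,0]},
  ],
)

```text
time_s: 42.98
eef_pos: [0.6157, 0.2062, 0.1399]
eef_rot: [-0.09, 0.673, 0.728, -0.095]
wrist_force: [-1.3, -0.1, 2.1]
opening: 0.059
grasp_force: 58.5
```

>>> apply_moves(
  moves=[
    {"jaw": 0,"offset": [0,0,-6],"rot": [0,0,0]},
    {"jaw": 0,"offset": [0,0,-10],"rot": [0,0,0]},
    {"jaw": 0,"offset": [0,0,-15],"rot": [0,0,0]},
    {"jaw": 0,"offset": [0,0,-18],"rot": [0,0,0]},
    {"jaw": 0,"offset": [0,0,-18],"rot": [0,0,0]},
  ],
)

```text
time_s: 43.6
eef_pos: [0.6335, 0.2074, 0.2063]
eef_rot: [-0.09, 0.673, 0.728, -0.095]
wrist_force: [-1.7, -0.0, -2.1]
opening: 0.06
grasp_force: 58.3
```

>>> apply_moves(
  moves=[
    {"jaw": 0,"offset": [0,0,-20],"rot": [0,0,0]},
    {"jaw": 0,"offset": [0,0,-20],"rot": [0,0,0]},
    {"jaw": 0,"offset": [0,0,-25],"rot": [0,0,0]},
    {"jaw": 0,"offset": [0,0,-30],"rot": [0,0,0]},
    {"jaw": 0,"offset": [0,0,-30],"rot": [0,0,0]},
  ],
)

```text
time_s: 44.22
eef_pos: [0.666, 0.2095, 0.3276]
eef_rot: [-0.089, 0.673, 0.728, -0.094]
wrist_force: [0.7, -0.9, -1.3]
opening: 0.062
grasp_force: 58.5
```

```bash
python3 - <<'E'
from fit import *
st(); pt,dt=snap("top","20"); p,d=snap("scene","20")
for n,dd in(("top",dt),("scene",d)):
    W=cloud(n,dd)
    w=W[(abs(W[...,1]-.285)<.12)&(W[...,0]>.53)&(W[...,0]<.63)&(W[...,2]>.03)&(W[...,2]<.1)]
    print(n,"board pts",len(w),np.percentile(w,[2,50,98],axis=0))
    for t in("low_board","wide_board","cover1"):
        for o in ctrl.outline_of(n,t)[:3]:
            w=W[o["region"]]; print(n,t,round(o["score"],2),np.nanmedian(w,0).round(3),np.nanmin(w,0).round(3),np.nanmax(w,0).round(3))
    # rest upright
    m=(abs(W[...,0]-.61)<.03)&(abs(W[...,1]+.285)<.15)&(W[...,2]>.104)&(W[...,2]<.117); w=W[m]; print(n,"rail",np.polyfit(w[:,1],w[:,0],1),np.percentile(w[:,1],[1,99]))
    k=w[:,0]-np.polyval(np.polyfit(w[:,1],w[:,0],1),w[:,1]); print(np.percentile(k,[5,50,95]))
    m=(abs(W[...,0]-.6)<.06)&(abs(W[...,1]+.285)<.15)&(W[...,2]>.03)&(W[...,2]<.1); w=W[m]; print("face",len(w),np.polyfit(w[:,1],w[:,0],1) if len(w)>9 else 0, w[:,2].mean() if len(w) else 0)
    m=(abs(W[...,0]-.56)<.09)&(abs(W[...,1]+.285)<.16)&(abs(W[...,2]-.011)<.006); w=W[m]; print("floor",cv2.minAreaRect((w[:,:2]*1000).astype(np.float32)),np.percentile(w,[1,99],axis=0))
E
```

```text
t 44.23 pos [0.666  0.2095 0.3276] x [-0.078  0.997  0.003] y [ 0.963  0.076 -0.257] z [-0.256 -0.017 -0.966] op 0.062 g 58.5 F [ 0.7 -0.9 -1.3] q [0.13 0.6  0.88 0.02 1.92 0.05]
top board pts 118 [[0.5643 0.1673 0.033 ]
 [0.5836 0.3865 0.0749]
 [0.6148 0.4038 0.0992]]
top low_board 0.85 [ 0.32  -0.116  0.005] [ 0.27  -0.196 -0.007] [ 0.37  -0.039  0.019]
top low_board 0.75 [0.386 0.43  0.005] [ 0.329  0.215 -0.008] [0.427 0.492 0.69 ]
top low_board 0.74 [0.38  0.138 0.005] [ 0.289  0.082 -0.007] [0.42  0.168 0.691]
top wide_board 0.5 [0.574 0.392 0.077] [ 0.425  0.233 -0.005] [0.595 0.422 0.677]
top cover1 0.65 [0.604 0.372 0.158] [ 0.461  0.229 -0.005] [0.671 0.443 0.665]
top rail [-0.0176  0.6015] [-0.4069 -0.1565]
[-0.0031 -0.0001  0.0035]
face 421 [-0.0194  0.5989] 0.06534908798335155
floor ((559.8670043945312, -284.83001708984375), (319.68377685546875, 179.55555725097656), 89.90667724609375) [[ 0.4794 -0.4284  0.0051]
 [ 0.6409 -0.1372  0.0165]]
scene board pts 1537 [[0.5805 0.1717 0.0317]
 [0.6085 0.2903 0.0693]
 [0.6244 0.401  0.0987]]
scene low_board 0.98 [0.388 0.415 0.005] [ 0.338  0.335 -0.004] [0.431 0.488 0.012]
scene low_board 0.96 [0.192 0.331 0.005] [ 0.123  0.243 -0.007] [0.257 0.413 0.012]
scene low_board 0.78 [0.391 0.192 0.005] [ 0.323  0.106 -0.003] [0.458 0.27  0.014]
scene wide_board 0.46 [0.593 0.228 0.096] [0.572 0.183 0.049] [0.602 0.402 0.102]
scene cover1 0.82 [0.658 0.226 0.289] [0.632 0.181 0.203] [0.681 0.238 0.378]
scene cover1 0.77 [0.612 0.365 0.166] [0.541 0.31  0.004] [0.621 0.394 0.188]
scene cover1 0.54 [0.619 0.284 0.165] [0.549 0.243 0.006] [0.627 0.31  0.186]
scene rail [-0.0193  0.6028] [-0.4069 -0.154 ]
[-0.0034  0.0006  0.0029]
face 798 [-0.0225  0.6045] 0.06606893026885952
floor ((573.6785278320312, -282.24456787109375), (312.62274169921875, 110.97119903564453), 89.26351165771484) [[ 0.52   -0.4106  0.0052]
 [ 0.6257 -0.1533  0.0158]]
```

```bash
python3 - <<'E'
from h import *
plan([.660,-.3565,.334],1.1,15)
E
```

```text
t 44.62 pos [0.6647 0.2094 0.3235] x [-0.078  0.997  0.003] y [ 0.962  0.076 -0.262] z [-0.261 -0.018 -0.965] op 0.059 g 58.6 F [-0.1  0.1 -2. ] q [0.13 0.61 0.88 0.02 1.92 0.05]
tool offset mm [-563.8  -50.3    1. ] rot deg [-0.17  0.71  3.3 ] world d [  -4.7 -565.9   10.5]
```

>>> apply_moves(
  moves=[
    {"jaw": 0,"offset": [-25,-2,0],"rot": [0,0,0]},
    {"jaw": 0,"offset": [-45,-4,0],"rot": [0,0,0]},
    {"jaw": 0,"offset": [-55,-5,0],"rot": [0,0,0]},
    {"jaw": 0,"offset": [-55,-5,0],"rot": [0,0,0]},
    {"jaw": 0,"offset": [-55,-5,0],"rot": [0,0,0]},
  ],
)

```text
time_s: 45.25
eef_pos: [0.6627, -0.0294, 0.3297]
eef_rot: [-0.09, 0.673, 0.728, -0.095]
wrist_force: [0.1, -0.5, -2.0]
opening: 0.063
grasp_force: 58.6
```

>>> apply_moves(
  moves=[
    {"jaw": 0,"offset": [-55,-5,0],"rot": [0,0,0]},
    {"jaw": 0,"offset": [-55,-5,0],"rot": [0,0,0]},
    {"jaw": 0,"offset": [-55,-5,0],"rot": [0,0,0]},
    {"jaw": 0,"offset": [-55,-5,0],"rot": [0,0,0]},
    {"jaw": 0,"offset": [-50,-5,0],"rot": [0,0,0]},
  ],
)

```text
time_s: 45.88
eef_pos: [0.659, -0.3007, 0.3352]
eef_rot: [-0.09, 0.674, 0.727, -0.095]
wrist_force: [-0.6, 0.8, -1.7]
opening: 0.061
grasp_force: 58.6
```

>>> apply_moves(
  moves=[
    {"jaw": 0,"offset": [-35,-3,0],"rot": [0,0,3.3]},
    {"jaw": 0,"offset": [-24,-1,0],"rot": [0,0,0]},
    {"jaw": 0,"offset": [0,0,0],"rot": [0,0,0]},
    {"jaw": 0,"offset": [0,0,0],"rot": [0,0,0]},
    {"jaw": 0,"offset": [0,0,0],"rot": [0,0,0]},
  ],
)

```text
time_s: 46.5
eef_pos: [0.66, -0.3555, 0.3371]
eef_rot: [-0.087, 0.693, 0.709, -0.097]
wrist_force: [0.2, 0.3, -2.0]
opening: 0.06
grasp_force: 58.6
```

```bash
python3 - <<'E'
from h import *
plan([.6095,-.3575,.141],1.1,15)
E
```

```text
t 46.5 pos [ 0.66   -0.3555  0.3371] x [-0.024  1.    -0.012] y [ 0.966  0.02  -0.259] z [-0.258 -0.017 -0.966] op 0.06 g 58.6 F [ 0.2  0.3 -2. ] q [-0.58  0.73  0.67 -0.17  1.95 -0.65]
tool offset mm [  1.5   1.9 202.5] rot deg [0.02 0.7  0.08] world d [ -50.5   -2.  -196.1]
```

>>> apply_moves(
  moves=[
    {"jaw": 0,"offset": [1.5,0.9,50],"rot": [0,0.7,0]},
    {"jaw": 0,"offset": [0,0,50],"rot": [0,0,0]},
    {"jaw": 0,"offset": [0,0,45],"rot": [0,0,0]},
    {"jaw": 0,"offset": [0,0,25],"rot": [0,0,0]},
    {"jaw": 0,"offset": [0,0,10],"rot": [0,0,0]},
  ],
)

```text
time_s: 47.12
eef_pos: [0.6134, -0.3551, 0.161]
eef_rot: [-0.093, 0.694, 0.708, -0.093]
wrist_force: [-0.4, -0.0, -1.7]
opening: 0.066
grasp_force: 58.6
```

```bash
python3 - <<'E'
from h import *
ctrl.camera("top");ctrl.camera("top");ctrl.camera("top")
plan([.6095,-.3575,.141],1.1,15)
E
```

```text
t 47.27 pos [ 0.6147 -0.3563  0.1636] x [-0.02   1.    -0.001] y [ 0.966  0.019 -0.258] z [-0.258 -0.006 -0.966] op 0.064 g 58.6 F [ 0.2  0.1 -1.5] q [-0.62  0.7   1.05 -0.16  1.6  -0.63]
tool offset mm [-1.   0.8 23.2] rot deg [0.06 0.04 0.03] world d [ -5.2  -1.2 -22.6]
```

>>> apply_moves(
  moves=[
    {"jaw": 0,"offset": [-1,0.3,8],"rot": [0,0,0]},
    {"jaw": 0,"offset": [0,0,6],"rot": [0,0,0]},
    {"jaw": 0,"offset": [0,0,4],"rot": [0,0,0]},
    {"jaw": 0,"offset": [0,0,2],"rot": [0,0,0]},
    {"jaw": 0,"offset": [0,0,1],"rot": [0,0,0]},
  ],
)

```text
time_s: 47.9
eef_pos: [0.609, -0.3577, 0.1423]
eef_rot: [-0.091, 0.694, 0.708, -0.093]
wrist_force: [0.1, -0.1, -1.9]
opening: 0.066
grasp_force: 58.7
```

>>> apply_moves(
  moves=[
    {"jaw": 0,"offset": [0,0,1],"rot": [0,0,0]},
    {"jaw": 0,"offset": [0,0,1],"rot": [0,0,0]},
    {"jaw": 0,"offset": [0,0,0.5],"rot": [0,0,0]},
    {"jaw": 0,"offset": [0,0,0],"rot": [0,0,0]},
    {"jaw": 0,"offset": [0,0,0],"rot": [0,0,0]},
  ],
)

```text
time_s: 48.52
eef_pos: [0.6084, -0.3578, 0.1401]
eef_rot: [-0.091, 0.694, 0.708, -0.093]
wrist_force: [0.5, 0.4, -0.9]
opening: 0.065
grasp_force: 58.9
```

```bash
python3 - <<'E'
from h import *
plan([.6095,-.3575,.140],1.1,15)
E
```

```text
t 48.52 pos [ 0.6084 -0.3578  0.1401] x [-0.019  1.    -0.   ] y [ 0.966  0.019 -0.258] z [-0.258 -0.005 -0.966] op 0.065 g 58.9 F [ 0.5  0.4 -0.9] q [-0.63  0.71  1.08 -0.16  1.56 -0.63]
tool offset mm [ 0.2  1.1 -0.2] rot deg [ 0.03  0.01 -0.  ] world d [ 1.1  0.3 -0.1]
```

>>> apply_moves(
  moves=[
    {"jaw": 0,"offset": [0,0.5,0.5],"rot": [0,0,0]},
    {"jaw": 0,"offset": [0,0.5,0.4],"rot": [0,0,0]},
    {"jaw": 0,"offset": [0,0.5,0],"rot": [0,0,0]},
    {"jaw": 0,"offset": [0,0,0],"rot": [0,0,0]},
    {"jaw": 0,"offset": [0,0,0],"rot": [0,0,0]},
  ],
)

```text
time_s: 49.15
eef_pos: [0.6095, -0.3579, 0.1397]
eef_rot: [-0.091, 0.694, 0.708, -0.093]
wrist_force: [-1.2, 0.7, 5.8]
opening: 0.065
grasp_force: 59.4
```

>>> apply_moves(
  moves=[
    {"jaw": 0.1,"offset": [0,0,0],"rot": [0,0,0]},
    {"jaw": 0.15,"offset": [0,0,0],"rot": [0,0,0]},
    {"jaw": 0.25,"offset": [0,0,0],"rot": [0,0,0]},
    {"jaw": 0.4,"offset": [0,0,0],"rot": [0,0,0]},
    {"jaw": 0.4,"offset": [0,0,-10],"rot": [0,0,0]},
  ],
)

```text
time_s: 49.78
eef_pos: [0.6116, -0.3573, 0.1475]
eef_rot: [-0.092, 0.694, 0.708, -0.093]
wrist_force: [0.5, 0.8, -1.4]
opening: 0.399
grasp_force: 0.0
```

>>> apply_moves(
  moves=[
    {"jaw": 0.4,"offset": [0,0,-25],"rot": [0,0,0]},
    {"jaw": 0.5,"offset": [0,0,-35],"rot": [0,0,0]},
    {"jaw": 0.5,"offset": [0,0,-30],"rot": [0,0,0]},
    {"jaw": 0.6,"offset": [10,0,0],"rot": [0,0,0]},
    {"jaw": 0.6,"offset": [30,2,0],"rot": [0,0,0]},
  ],
)

```text
time_s: 50.4
eef_pos: [0.6361, -0.3177, 0.2342]
eef_rot: [-0.091, 0.695, 0.707, -0.093]
wrist_force: [-0.5, 0.4, -1.4]
opening: 0.602
grasp_force: 0.0
```

>>> apply_moves(
  moves=[
    {"jaw": 0.6,"offset": [55,0,0],"rot": [0,0,0]},
    {"jaw": 0.6,"offset": [60,0,0],"rot": [0,0,0]},
    {"jaw": 0.6,"offset": [60,0,0],"rot": [0,0,0]},
    {"jaw": 0.6,"offset": [60,0,0],"rot": [0,0,0]},
    {"jaw": 0.6,"offset": [60,0,0],"rot": [0,0,0]},
  ],
)

```text
time_s: 51.02
eef_pos: [0.6298, -0.0198, 0.2338]
eef_rot: [-0.092, 0.694, 0.708, -0.093]
wrist_force: [0.9, 0.6, -0.1]
opening: 0.599
grasp_force: 0.0
```

>>> apply_moves(
  moves=[
    {"jaw": 0.6,"offset": [60,0,0],"rot": [0,0,0]},
    {"jaw": 0.6,"offset": [60,0,0],"rot": [0,0,0]},
    {"jaw": 0.6,"offset": [60,0,0],"rot": [0,0,0]},
    {"jaw": 0.6,"offset": [50,0,0],"rot": [0,0,0]},
    {"jaw": 0.6,"offset": [30,0,0],"rot": [0,0,3.4]},
  ],
)

```text
time_s: 51.65
eef_pos: [0.6243, 0.2408, 0.2336]
eef_rot: [-0.089, 0.714, 0.687, -0.097]
wrist_force: [0.5, -0.2, 0.2]
opening: 0.603
grasp_force: 0.0
```

```bash
cat > cov.py <<'E'
from fit import *
def cov(W,y,x0=.61,zlo=.125):
    w=W[(abs(W[...,0]-x0)<.035)&(abs(W[...,1]-y)<.035)&(W[...,2]>zlo)&(W[...,2]<.2)]
    if len(w)<20: return print(y,"few",len(w))
    A=np.c_[w[:,1:],np.ones(len(w))]; s=np.linalg.lstsq(A,w[:,0],rcond=None)[0]; e=w[:,0]-A@s; k=abs(e)<.004; s=np.linalg.lstsq(A[k],w[k,0],rcond=None)[0]
    print(y,len(w),"x=",s.round(3),"y rng",np.percentile(w[:,1],[2,98]).round(4),"ztop",w[:,2].max().round(3),"x@.15",(s@[np.median(w[:,1]),.15,1]).round(4))
def look(tag,ys):
    for n in("top","scene"):
        p,d=snap(n,tag); W=cloud(n,d); print(n)
        for y in ys: cov(W,y)
        w=W[(abs(W[...,1]-.285)<.12)&(W[...,0]>.53)&(W[...,0]<.63)&(W[...,2]>.03)&(W[...,2]<.1)]
        print("boards",len(w),np.percentile(w,[2,50,98],axis=0).round(3).tolist())
E
python3 - <<'E'
from cov import *
look("21",(.285,.367,-.3575)); plan([.6102+.0258,.2817+.002,.237],4.5,15)
E
```

```text
top
0.285 few 0
0.367 121 x= [-0.025  0.282  0.57 ] y rng [0.3627 0.3928] ztop 0.192 x@.15 0.6031
-0.3575 233 x= [-0.023  0.285  0.561] y rng [-0.3851 -0.3311] ztop 0.189 x@.15 0.6118
boards 256 [[0.567, 0.168, 0.035], [0.588, 0.199, 0.074], [0.614, 0.401, 0.099]]
scene
0.285 190 x= [-0.083  0.215  0.607] y rng [0.2557 0.3097] ztop 0.185 x@.15 0.6151
0.367 201 x= [-0.085  0.208  0.609] y rng [0.3393 0.3933] ztop 0.186 x@.15 0.609
-0.3575 113 x= [-0.053  0.241  0.561] y rng [-0.3845 -0.3282] ztop 0.188 x@.15 0.6158
boards 1392 [[0.58, 0.19, 0.032], [0.608, 0.304, 0.069], [0.62, 0.401, 0.099]]
t 51.75 pos [0.6241 0.2416 0.2336] x [ 0.034  0.999 -0.015] y [ 0.965 -0.037 -0.26 ] z [-0.26  -0.005 -0.965] op 0.602 g 0.0 F [ 0.2  0.7 -0.2] q [0.17 0.57 1.11 0.04 1.72 0.21]
tool offset mm [42.4  9.1 -6.6] rot deg [-0.12 -0.86 -6.47] world d [11.9 42.1  3.4]
```

>>> apply_moves(
  moves=[
    {"jaw": 0.6,"offset": [42,9,-7],"rot": [0,0,0]},
    {"jaw": 0.6,"offset": [0,0,0],"rot": [0,-0.9,-6.5]},
    {"jaw": 0.6,"offset": [0,0,0],"rot": [0,0,0]},
    {"jaw": 0.6,"offset": [0,0,0],"rot": [0,0,0]},
    {"jaw": 0.6,"offset": [0,0,0],"rot": [0,0,0]},
  ],
)

```text
time_s: 52.38
eef_pos: [0.6381, 0.2784, 0.2386]
eef_rot: [-0.089, 0.675, 0.726, -0.096]
wrist_force: [-0.1, -0.5, -0.3]
opening: 0.601
grasp_force: 0.0
```

```bash
python3 - <<'E'
from h import *
plan([.6102,.2817,.1404],4.5,15)
E
```

```text
t 52.38 pos [0.6381 0.2784 0.2386] x [-0.073  0.997 -0.001] y [ 0.963  0.07  -0.259] z [-0.258 -0.02  -0.966] op 0.601 g 0.0 F [-0.1 -0.5 -0.3] q [0.22 0.63 1.01 0.04 1.76 0.15]
tool offset mm [  5.4  -1.2 102. ] rot deg [-0.02 -0.   -0.31] world d [-27.9   3.3 -98.2]
```

>>> apply_moves(
  moves=[
    {"jaw": 0.6,"offset": [5,-1,30],"rot": [0,0,-0.3]},
    {"jaw": 0.6,"offset": [0,0,30],"rot": [0,0,0]},
    {"jaw": 0.6,"offset": [0,0,25],"rot": [0,0,0]},
    {"jaw": 0.6,"offset": [0,0,12],"rot": [0,0,0]},
    {"jaw": 0.5,"offset": [0,0,5],"rot": [0,0,0]},
  ],
)

```text
time_s: 53.0
eef_pos: [0.6103, 0.2819, 0.1401]
eef_rot: [-0.089, 0.672, 0.728, -0.096]
wrist_force: [-0.8, -0.5, -0.5]
opening: 0.499
grasp_force: 0.0
```

>>> apply_moves(
  moves=[
    {"jaw": 0.4,"offset": [0,0,0],"rot": [0,0,0]},
    {"jaw": 0.3,"offset": [0,0,0],"rot": [0,0,0]},
    {"jaw": 0.25,"offset": [0,0,0],"rot": [0,0,0]},
    {"jaw": 0.2,"offset": [0,0,0],"rot": [0,0,0]},
    {"jaw": 0.2,"offset": [0,0,0],"rot": [0,0,0]},
  ],
)

```text
time_s: 53.62
eef_pos: [0.6104, 0.2822, 0.1405]
eef_rot: [-0.089, 0.672, 0.729, -0.096]
wrist_force: [0.0, 0.5, 0.4]
opening: 0.201
grasp_force: 0.0
```

```bash
python3 - <<'E'
from h import *
plan([.6102,.2817,.1404],4.5,15)
E
```

```text
t 53.62 pos [0.6104 0.2822 0.1405] x [-0.081  0.997  0.   ] y [ 0.963  0.078 -0.259] z [-0.258 -0.021 -0.966] op 0.201 g 0.0 F [0.  0.5 0.4] q [0.24 0.65 1.18 0.04 1.57 0.15]
tool offset mm [-0.5 -0.3  0.2] rot deg [0.   0.01 0.12] world d [-0.2 -0.5 -0.1]
```

Close, then draw out.

>>> apply_moves(
  moves=[
    {"jaw": 0.16,"offset": [0,0,0],"rot": [0,0,0]},
    {"jaw": 0.12,"offset": [0,0,0],"rot": [0,0,0]},
    {"jaw": 0.09,"offset": [0,0,0],"rot": [0,0,0]},
    {"jaw": 0.06,"offset": [0,0,0],"rot": [0,0,0]},
    {"jaw": 0.0,"offset": [0,0,0],"rot": [0,0,0]},
  ],
)

```text
time_s: 54.25
eef_pos: [0.6101, 0.2822, 0.1404]
eef_rot: [-0.089, 0.672, 0.729, -0.096]
wrist_force: [-1.8, -0.0, 1.8]
opening: 0.066
grasp_force: 58.4
```

>>> apply_moves(
  moves=[
    {"jaw": 0,"offset": [0,0,0],"rot": [0,0,0]},
    {"jaw": 0,"offset": [0,0,-6],"rot": [0,0,0]},
    {"jaw": 0,"offset": [0,0,-10],"rot": [0,0,0]},
    {"jaw": 0,"offset": [0,0,-15],"rot": [0,0,0]},
    {"jaw": 0,"offset": [0,0,-18],"rot": [0,0,0]},
  ],
)

```text
time_s: 54.88
eef_pos: [0.6232, 0.2832, 0.1888]
eef_rot: [-0.089, 0.672, 0.729, -0.096]
wrist_force: [-1.4, -1.0, -2.1]
opening: 0.06
grasp_force: 58.3
```

>>> apply_moves(
  moves=[
    {"jaw": 0,"offset": [0,0,-18],"rot": [0,0,0]},
    {"jaw": 0,"offset": [0,0,-20],"rot": [0,0,0]},
    {"jaw": 0,"offset": [0,0,-20],"rot": [0,0,0]},
    {"jaw": 0,"offset": [0,0,-25],"rot": [0,0,0]},
    {"jaw": 0,"offset": [0,0,-30],"rot": [0,0,0]},
  ],
)

```text
time_s: 55.5
eef_pos: [0.653, 0.2855, 0.2988]
eef_rot: [-0.088, 0.672, 0.729, -0.095]
wrist_force: [-0.9, -0.6, -1.7]
opening: 0.066
grasp_force: 58.6
```

>>> apply_moves(
  moves=[
    {"jaw": 0,"offset": [0,0,-25],"rot": [0,0,0]},
    {"jaw": 0,"offset": [0,0,-10],"rot": [0,0,0]},
    {"jaw": 0,"offset": [0,0,0],"rot": [0,0,0]},
    {"jaw": 0,"offset": [0,0,0],"rot": [0,0,0]},
    {"jaw": 0,"offset": [0,0,0],"rot": [0,0,0]},
  ],
)

```text
time_s: 56.12
eef_pos: [0.6608, 0.2862, 0.3292]
eef_rot: [-0.089, 0.672, 0.729, -0.097]
wrist_force: [-0.2, -0.1, -1.9]
opening: 0.062
grasp_force: 58.6
```

```bash
python3 - <<'E'
from cov import *
look("22",(.367,.206)); plan([.6080+.0518,-.2805,.334],1.1,15)
E
```

```text
top
0.367 few 0
0.206 few 0
boards 417 [[0.569, 0.17, 0.033], [0.589, 0.215, 0.075], [0.614, 0.251, 0.099]]
scene
0.367 201 x= [-0.089  0.212  0.61 ] y rng [0.3399 0.3935] ztop 0.188 x@.15 0.6089
0.206 few 0
boards 1364 [[0.58, 0.178, 0.032], [0.607, 0.305, 0.071], [0.618, 0.401, 0.099]]
t 56.23 pos [0.6609 0.2862 0.3297] x [-0.081  0.997  0.   ] y [ 0.962  0.078 -0.26 ] z [-0.26  -0.021 -0.965] op 0.06 g 58.6 F [ 0.3  0.  -1.4] q [0.23 0.66 0.78 0.04 1.96 0.16]
tool offset mm [-564.7  -46.2    8.1] rot deg [-0.1   0.91  3.4 ] world d [  -1.1 -566.7    4.3]
```

>>> apply_moves(
  moves=[
    {"jaw": 0,"offset": [-25,-2,0],"rot": [0,0,0]},
    {"jaw": 0,"offset": [-45,-4,0],"rot": [0,0,0]},
    {"jaw": 0,"offset": [-55,-4.5,0],"rot": [0,0,0]},
    {"jaw": 0,"offset": [-55,-4.5,0],"rot": [0,0,0]},
    {"jaw": 0,"offset": [-55,-4.5,0],"rot": [0,0,0]},
  ],
)

```text
time_s: 56.85
eef_pos: [0.6608, 0.0476, 0.3358]
eef_rot: [-0.089, 0.673, 0.728, -0.096]
wrist_force: [0.6, 0.4, -1.6]
opening: 0.057
grasp_force: 58.7
```

>>> apply_moves(
  moves=[
    {"jaw": 0,"offset": [-55,-4.5,0],"rot": [0,0,0]},
    {"jaw": 0,"offset": [-55,-4.5,0],"rot": [0,0,0]},
    {"jaw": 0,"offset": [-55,-4.5,0],"rot": [0,0,0]},
    {"jaw": 0,"offset": [-55,-4.5,0],"rot": [0,0,0]},
    {"jaw": 0,"offset": [-50,-4,0],"rot": [0,0,0]},
  ],
)

```text
time_s: 57.48
eef_pos: [0.6609, -0.2235, 0.3414]
eef_rot: [-0.089, 0.673, 0.728, -0.096]
wrist_force: [0.4, -0.1, -0.9]
opening: 0.064
grasp_force: 58.7
```

>>> apply_moves(
  moves=[
    {"jaw": 0,"offset": [-35,-3,0],"rot": [0,0.9,3.4]},
    {"jaw": 0,"offset": [-24,-1,0],"rot": [0,0,0]},
    {"jaw": 0,"offset": [0,0,0],"rot": [0,0,0]},
    {"jaw": 0,"offset": [0,0,0],"rot": [0,0,0]},
    {"jaw": 0,"offset": [0,0,0],"rot": [0,0,0]},
  ],
)

```text
time_s: 58.1
eef_pos: [0.6618, -0.2778, 0.3426]
eef_rot: [-0.091, 0.693, 0.709, -0.093]
wrist_force: [-1.0, 0.4, -0.8]
opening: 0.057
grasp_force: 58.7
```

```bash
python3 - <<'E'
from h import *
plan([.6080,-.2815,.141],1.1,15)
E
```

```text
t 58.1 pos [ 0.6618 -0.2778  0.3426] x [-0.022  1.     0.   ] y [ 0.966  0.021 -0.259] z [-0.259 -0.005 -0.966] op 0.057 g 58.7 F [-1.   0.4 -0.8] q [-0.5   0.65  0.79 -0.14  1.94 -0.56]
tool offset mm [-2.600e+00  2.000e-01  2.087e+02] rot deg [0.   0.02 0.14] world d [ -53.8   -3.7 -201.6]
```

>>> apply_moves(
  moves=[
    {"jaw": 0,"offset": [-2.6,0,50],"rot": [0,0,0]},
    {"jaw": 0,"offset": [0,0,50],"rot": [0,0,0]},
    {"jaw": 0,"offset": [0,0,45],"rot": [0,0,0]},
    {"jaw": 0,"offset": [0,0,28],"rot": [0,0,0]},
    {"jaw": 0,"offset": [0,0,12],"rot": [0,0,0]},
  ],
)

```text
time_s: 58.72
eef_pos: [0.6127, -0.2813, 0.1618]
eef_rot: [-0.093, 0.694, 0.708, -0.094]
wrist_force: [0.1, -0.4, -2.1]
opening: 0.062
grasp_force: 58.6
```

```bash
python3 - <<'E'
from h import *
for i in range(4): ctrl.camera("top")
plan([.6080,-.2815,.140],1.1,15)
E
```

```text
t 58.92 pos [ 0.6146 -0.283   0.1652] x [-0.02   1.    -0.001] y [ 0.966  0.019 -0.257] z [-0.257 -0.006 -0.966] op 0.064 g 58.6 F [ 0.5  0.2 -2.3] q [-0.54  0.63  1.16 -0.14  1.57 -0.55]
tool offset mm [ 1.7  0.2 26. ] rot deg [0.11 0.08 0.02] world d [ -6.6   1.5 -25.2]
```

>>> apply_moves(
  moves=[
    {"jaw": 0,"offset": [1.3,0,9],"rot": [0,0,0]},
    {"jaw": 0,"offset": [0,0,7],"rot": [0,0,0]},
    {"jaw": 0,"offset": [0,0,5],"rot": [0,0,0]},
    {"jaw": 0,"offset": [0,0,2],"rot": [0,0,0]},
    {"jaw": 0,"offset": [0,0,1],"rot": [0,0,0]},
  ],
)

```text
time_s: 59.55
eef_pos: [0.6073, -0.2819, 0.1405]
eef_rot: [-0.092, 0.694, 0.708, -0.093]
wrist_force: [-0.4, 0.8, 0.5]
opening: 0.06
grasp_force: 59.0
```

>>> apply_moves(
  moves=[
    {"jaw": 0,"offset": [0,0,1],"rot": [0,0,0]},
    {"jaw": 0,"offset": [0,0.5,0.5],"rot": [0,0,0]},
    {"jaw": 0,"offset": [0,0.5,0],"rot": [0,0,0]},
    {"jaw": 0,"offset": [0,0,0],"rot": [0,0,0]},
    {"jaw": 0,"offset": [0,0,0],"rot": [0,0,0]},
  ],
)

```text
time_s: 60.18
eef_pos: [0.608, -0.282, 0.1403]
eef_rot: [-0.091, 0.694, 0.708, -0.093]
wrist_force: [-1.0, 1.1, 4.9]
opening: 0.06
grasp_force: 59.6
```

```bash
python3 - <<'E'
from h import *
plan([.6080,-.2815,.140],1.1,15)
E
```

```text
t 60.17 pos [ 0.608  -0.282   0.1403] x [-0.019  1.    -0.001] y [ 0.966  0.018 -0.259] z [-0.259 -0.006 -0.966] op 0.06 g 59.6 F [-1.   1.1  4.9] q [-0.54  0.64  1.2  -0.14  1.53 -0.54]
tool offset mm [0.5 0.1 0.3] rot deg [ 0.01  0.04 -0.01] world d [ 0.   0.5 -0.3]
```

>>> apply_moves(
  moves=[
    {"jaw": 0.1,"offset": [0,0,0],"rot": [0,0,0]},
    {"jaw": 0.15,"offset": [0,0,0],"rot": [0,0,0]},
    {"jaw": 0.25,"offset": [0,0,0],"rot": [0,0,0]},
    {"jaw": 0.4,"offset": [0,0,0],"rot": [0,0,0]},
    {"jaw": 0.4,"offset": [0,0,-10],"rot": [0,0,0]},
  ],
)

```text
time_s: 60.8
eef_pos: [0.6098, -0.2815, 0.1476]
eef_rot: [-0.093, 0.694, 0.708, -0.093]
wrist_force: [-0.3, -0.1, -0.7]
opening: 0.405
grasp_force: 0.0
```

>>> apply_moves(
  moves=[
    {"jaw": 0.4,"offset": [0,0,-25],"rot": [0,0,0]},
    {"jaw": 0.5,"offset": [0,0,-35],"rot": [0,0,0]},
    {"jaw": 0.5,"offset": [0,0,-30],"rot": [0,0,0]},
    {"jaw": 0.6,"offset": [10,0,0],"rot": [0,0,0]},
    {"jaw": 0.6,"offset": [30,0,0],"rot": [0,0,0]},
  ],
)

```text
time_s: 61.42
eef_pos: [0.6323, -0.241, 0.2343]
eef_rot: [-0.092, 0.695, 0.707, -0.093]
wrist_force: [-0.4, -0.1, -0.5]
opening: 0.598
grasp_force: 0.0
```

>>> apply_moves(
  moves=[
    {"jaw": 0.6,"offset": [55,0,0],"rot": [0,0,0]},
    {"jaw": 0.6,"offset": [60,0,0],"rot": [0,0,0]},
    {"jaw": 0.6,"offset": [60,0,0],"rot": [0,0,0]},
    {"jaw": 0.6,"offset": [60,0,0],"rot": [0,0,0]},
    {"jaw": 0.6,"offset": [60,0,0],"rot": [0,0,0]},
  ],
)

```text
time_s: 62.05
eef_pos: [0.625, 0.0576, 0.2337]
eef_rot: [-0.093, 0.694, 0.708, -0.094]
wrist_force: [0.8, -0.3, -0.8]
opening: 0.599
grasp_force: 0.0
```

>>> apply_moves(
  moves=[
    {"jaw": 0.6,"offset": [60,0,0],"rot": [0,0,0]},
    {"jaw": 0.6,"offset": [60,0,0],"rot": [0,0,0]},
    {"jaw": 0.6,"offset": [60,0,0],"rot": [0,0,0]},
    {"jaw": 0.6,"offset": [60,0,0],"rot": [0,0,0]},
    {"jaw": 0.6,"offset": [50,0,0],"rot": [0,-0.9,-3.4]},
  ],
)

```text
time_s: 62.68
eef_pos: [0.6187, 0.3471, 0.2336]
eef_rot: [-0.09, 0.671, 0.73, -0.097]
wrist_force: [1.0, -0.0, 0.7]
opening: 0.599
grasp_force: 0.0
```

>>> apply_moves(
  moves=[
    {"jaw": 0.6,"offset": [24,0,0],"rot": [0,0,0]},
    {"jaw": 0.6,"offset": [0,0,0],"rot": [0,0,0]},
    {"jaw": 0.6,"offset": [0,0,0],"rot": [0,0,0]},
    {"jaw": 0.6,"offset": [0,0,0],"rot": [0,0,0]},
    {"jaw": 0.6,"offset": [0,0,0],"rot": [0,0,0]},
  ],
)

```text
time_s: 63.3
eef_pos: [0.6203, 0.3661, 0.2356]
eef_rot: [-0.089, 0.673, 0.728, -0.096]
wrist_force: [-1.3, 0.8, 0.6]
opening: 0.602
grasp_force: 0.0
```

```bash
python3 - <<'E'
from cov import *
look("23",(.367,-.282,-.3575)); plan([.6038,.3656,.1404],4.5,15)
E
```

```text
top
0.367 few 0
-0.282 230 x= [-0.003  0.293  0.566] y rng [-0.3097 -0.2551] ztop 0.19 x@.15 0.6104
-0.3575 240 x= [-0.001  0.306  0.565] y rng [-0.3844 -0.3302] ztop 0.189 x@.15 0.6114
boards 870 [[0.563, 0.175, 0.032], [0.584, 0.255, 0.076], [0.613, 0.328, 0.099]]
scene
0.367 100 x= [-0.105  0.218  0.615] y rng [0.3674 0.3939] ztop 0.187 x@.15 0.6076
-0.282 116 x= [-0.049  0.252  0.563] y rng [-0.3091 -0.253 ] ztop 0.186 x@.15 0.6143
-0.3575 102 x= [-0.04   0.22   0.569] y rng [-0.3851 -0.3277] ztop 0.187 x@.15 0.6166
boards 1384 [[0.582, 0.171, 0.032], [0.61, 0.272, 0.071], [0.625, 0.401, 0.099]]
t 63.4 pos [0.6202 0.3666 0.2355] x [-0.079  0.997  0.   ] y [ 0.963  0.076 -0.259] z [-0.258 -0.02  -0.966] op 0.603 g 0.0 F [ 0.1 -0.  -0.4] q [0.34 0.68 0.93 0.07 1.78 0.27]
tool offset mm [ 0.3  8.7 96.2] rot deg [ 0.   -0.01  0.04] world d [-16.4  -1.  -95.1]
```

>>> apply_moves(
  moves=[
    {"jaw": 0.6,"offset": [0,8.7,20],"rot": [0,0,0]},
    {"jaw": 0.6,"offset": [0,0,30],"rot": [0,0,0]},
    {"jaw": 0.6,"offset": [0,0,30],"rot": [0,0,0]},
    {"jaw": 0.6,"offset": [0,0,12],"rot": [0,0,0]},
    {"jaw": 0.5,"offset": [0,0,4],"rot": [0,0,0]},
  ],
)

```text
time_s: 64.03
eef_pos: [0.6029, 0.366, 0.1391]
eef_rot: [-0.089, 0.672, 0.729, -0.097]
wrist_force: [-0.5, -0.3, -0.4]
opening: 0.499
grasp_force: 0.0
```

>>> apply_moves(
  moves=[
    {"jaw": 0.4,"offset": [0,0,0],"rot": [0,0,0]},
    {"jaw": 0.3,"offset": [0,0,0],"rot": [0,0,0]},
    {"jaw": 0.25,"offset": [0,0,0],"rot": [0,0,0]},
    {"jaw": 0.2,"offset": [0,0,0],"rot": [0,0,0]},
    {"jaw": 0.2,"offset": [0,0,0],"rot": [0,0,0]},
  ],
)

```text
time_s: 64.65
eef_pos: [0.6035, 0.3662, 0.1405]
eef_rot: [-0.089, 0.672, 0.729, -0.096]
wrist_force: [-0.7, 0.8, -0.2]
opening: 0.199
grasp_force: 0.0
```

```bash
python3 - <<'E'
from h import *
plan([.6038,.3656,.1404],4.5,15)
E
```

```text
t 64.65 pos [0.6035 0.3662 0.1405] x [-0.08   0.997  0.   ] y [ 0.963  0.078 -0.259] z [-0.258 -0.02  -0.966] op 0.199 g 0.0 F [-0.7  0.8 -0.2] q [0.35 0.72 1.07 0.07 1.6  0.26]
tool offset mm [-0.6  0.3  0. ] rot deg [0.   0.01 0.12] world d [ 0.3 -0.6 -0.1]
```

>>> apply_moves(
  moves=[
    {"jaw": 0.16,"offset": [0,0,0],"rot": [0,0,0]},
    {"jaw": 0.12,"offset": [0,0,0],"rot": [0,0,0]},
    {"jaw": 0.09,"offset": [0,0,0],"rot": [0,0,0]},
    {"jaw": 0.06,"offset": [0,0,0],"rot": [0,0,0]},
    {"jaw": 0.0,"offset": [0,0,0],"rot": [0,0,0]},
  ],
)

```text
time_s: 65.28
eef_pos: [0.6034, 0.3662, 0.1404]
eef_rot: [-0.089, 0.672, 0.729, -0.096]
wrist_force: [0.3, -0.1, 1.1]
opening: 0.064
grasp_force: 58.4
```

>>> apply_moves(
  moves=[
    {"jaw": 0,"offset": [0,0,0],"rot": [0,0,0]},
    {"jaw": 0,"offset": [0,0,-6],"rot": [0,0,0]},
    {"jaw": 0,"offset": [0,0,-8],"rot": [0,0,0]},
    {"jaw": 0,"offset": [0,0,-12],"rot": [0,0,0]},
    {"jaw": 0,"offset": [0,0,-12],"rot": [0,0,0]},
  ],
)

```text
time_s: 65.9
eef_pos: [0.6134, 0.367, 0.1781]
eef_rot: [-0.089, 0.672, 0.729, -0.096]
wrist_force: [-1.6, -0.7, -3.0]
opening: 0.063
grasp_force: 58.4
```

>>> apply_moves(
  moves=[
    {"jaw": 0,"offset": [0,0,-15],"rot": [0,0,0]},
    {"jaw": 0,"offset": [0,0,-15],"rot": [0,0,0]},
    {"jaw": 0,"offset": [0,0,-15],"rot": [0,0,0]},
    {"jaw": 0,"offset": [0,0,-20],"rot": [0,0,0]},
    {"jaw": 0,"offset": [0,0,-25],"rot": [0,0,0]},
  ],
)

```text
time_s: 66.53
eef_pos: [0.6366, 0.3688, 0.2648]
eef_rot: [-0.089, 0.672, 0.729, -0.096]
wrist_force: [0.4, -0.1, -1.6]
opening: 0.065
grasp_force: 58.4
```

>>> apply_moves(
  moves=[
    {"jaw": 0,"offset": [0,0,-30],"rot": [0,0,0]},
    {"jaw": 0,"offset": [0,0,-30],"rot": [0,0,0]},
    {"jaw": 0,"offset": [0,0,-10],"rot": [0,0,0]},
    {"jaw": 0,"offset": [0,0,0],"rot": [0,0,0]},
    {"jaw": 0,"offset": [0,0,0],"rot": [0,0,0]},
  ],
)

```text
time_s: 67.15
eef_pos: [0.654, 0.3701, 0.3297]
eef_rot: [-0.089, 0.672, 0.729, -0.097]
wrist_force: [-0.9, -0.1, -2.6]
opening: 0.059
grasp_force: 58.5
```

```bash
python3 - <<'E'
from cov import *
look("24",(.206,)); plan([.6065+.0518,-.2045,.334],1.1,15)
E
```

```text
top
0.206 few 0
boards 841 [[0.566, 0.176, 0.032], [0.588, 0.253, 0.072], [0.613, 0.325, 0.098]]
scene
0.206 few 0
boards 1290 [[0.586, 0.171, 0.032], [0.61, 0.269, 0.071], [0.625, 0.401, 0.099]]
t 67.25 pos [0.6539 0.3701 0.3298] x [-0.081  0.997 -0.   ] y [ 0.962  0.078 -0.262] z [-0.261 -0.022 -0.965] op 0.06 g 58.5 F [ 0.6 -0.2 -2. ] q [0.33 0.75 0.65 0.07 2.   0.27]
tool offset mm [-573.1  -41.5    7.2] rot deg [-0.17  0.94  3.39] world d [   4.4 -574.6    4.2]
```

>>> apply_moves(
  moves=[
    {"jaw": 0,"offset": [-25,-2,0],"rot": [0,0,0]},
    {"jaw": 0,"offset": [-45,-4,0],"rot": [0,0,0]},
    {"jaw": 0,"offset": [-55,-4,0],"rot": [0,0,0]},
    {"jaw": 0,"offset": [-55,-4,0],"rot": [0,0,0]},
    {"jaw": 0,"offset": [-55,-4,0],"rot": [0,0,0]},
  ],
)

```text
time_s: 67.88
eef_pos: [0.6554, 0.1331, 0.3355]
eef_rot: [-0.089, 0.672, 0.729, -0.096]
wrist_force: [1.0, -0.2, -1.4]
opening: 0.06
grasp_force: 58.7
```

>>> apply_moves(
  moves=[
    {"jaw": 0,"offset": [-55,-4,0],"rot": [0,0,0]},
    {"jaw": 0,"offset": [-55,-4,0],"rot": [0,0,0]},
    {"jaw": 0,"offset": [-55,-4,0],"rot": [0,0,0]},
    {"jaw": 0,"offset": [-55,-4,0],"rot": [0,0,0]},
    {"jaw": 0,"offset": [-50,-3.5,0],"rot": [0,0,0]},
  ],
)

```text
time_s: 68.5
eef_pos: [0.6585, -0.1378, 0.3405]
eef_rot: [-0.089, 0.672, 0.729, -0.096]
wrist_force: [0.9, 0.2, -2.9]
opening: 0.06
grasp_force: 58.7
```

>>> apply_moves(
  moves=[
    {"jaw": 0,"offset": [-40,-3,0],"rot": [0,0.9,3.4]},
    {"jaw": 0,"offset": [-28,-1,0],"rot": [0,0,0]},
    {"jaw": 0,"offset": [0,0,0],"rot": [0,0,0]},
    {"jaw": 0,"offset": [0,0,0],"rot": [0,0,0]},
    {"jaw": 0,"offset": [0,0,0],"rot": [0,0,0]},
  ],
)

```text
time_s: 69.12
eef_pos: [0.6593, -0.2025, 0.3423]
eef_rot: [-0.092, 0.693, 0.709, -0.093]
wrist_force: [-0.1, -0.2, -2.0]
opening: 0.061
grasp_force: 58.7
```

```bash
python3 - <<'E'
from h import *
plan([.6065,-.2055,.140],1.1,15)
E
```

```text
t 69.12 pos [ 0.6593 -0.2025  0.3423] x [-0.022  1.     0.   ] y [ 0.966  0.021 -0.259] z [-0.259 -0.005 -0.966] op 0.061 g 58.7 F [-0.1 -0.2 -2. ] q [-0.42  0.58  0.89 -0.12  1.91 -0.47]
tool offset mm [ -2.    1.4 209.1] rot deg [-0.01  0.01  0.14] world d [ -52.8   -3.  -202.3]
```

>>> apply_moves(
  moves=[
    {"jaw": 0,"offset": [-2,1,50],"rot": [0,0,0]},
    {"jaw": 0,"offset": [0,0,50],"rot": [0,0,0]},
    {"jaw": 0,"offset": [0,0,45],"rot": [0,0,0]},
    {"jaw": 0,"offset": [0,0,28],"rot": [0,0,0]},
    {"jaw": 0,"offset": [0,0,12],"rot": [0,0,0]},
  ],
)

```text
time_s: 69.75
eef_pos: [0.6111, -0.2055, 0.1615]
eef_rot: [-0.093, 0.694, 0.708, -0.094]
wrist_force: [-0.1, 0.4, -2.3]
opening: 0.064
grasp_force: 58.6
```

```bash
python3 - <<'E'
from h import *
for i in range(4): ctrl.camera("top")
plan([.6065,-.2055,.140],1.1,15)
E
```

```text
t 69.95 pos [ 0.6131 -0.207   0.1647] x [-0.02   1.    -0.001] y [ 0.966  0.019 -0.257] z [-0.257 -0.006 -0.966] op 0.065 g 58.6 F [ 0.3  0.2 -1.5] q [-0.45  0.57  1.25 -0.12  1.56 -0.45]
tool offset mm [ 1.6  0.  25.6] rot deg [0.11 0.07 0.03] world d [ -6.6   1.5 -24.7]
```

>>> apply_moves(
  moves=[
    {"jaw": 0,"offset": [1.3,0,9],"rot": [0,0,0]},
    {"jaw": 0,"offset": [0,0,7],"rot": [0,0,0]},
    {"jaw": 0,"offset": [0,0,5],"rot": [0,0,0]},
    {"jaw": 0,"offset": [0,0,2],"rot": [0,0,0]},
    {"jaw": 0,"offset": [0,0,1],"rot": [0,0,0]},
  ],
)

```text
time_s: 70.58
eef_pos: [0.6059, -0.2059, 0.1404]
eef_rot: [-0.091, 0.694, 0.708, -0.093]
wrist_force: [1.2, 0.6, 1.1]
opening: 0.062
grasp_force: 59.2
```

>>> apply_moves(
  moves=[
    {"jaw": 0,"offset": [0,0,0.7],"rot": [0,0,0]},
    {"jaw": 0,"offset": [0,0.5,0.5],"rot": [0,0,0]},
    {"jaw": 0,"offset": [0,0.5,0],"rot": [0,0,0]},
    {"jaw": 0,"offset": [0,0,0],"rot": [0,0,0]},
    {"jaw": 0,"offset": [0,0,0],"rot": [0,0,0]},
  ],
)

```text
time_s: 71.2
eef_pos: [0.6066, -0.2059, 0.1401]
eef_rot: [-0.091, 0.694, 0.708, -0.093]
wrist_force: [-2.2, 1.4, 6.0]
opening: 0.065
grasp_force: 59.7
```

```bash
python3 - <<'E'
from h import *
plan([.6065,-.2055,.140],1.1,15)
E
```

```text
t 71.2 pos [ 0.6066 -0.2059  0.1401] x [-0.019  1.    -0.   ] y [ 0.966  0.018 -0.259] z [-0.259 -0.005 -0.966] op 0.065 g 59.7 F [-2.2  1.4  6. ] q [-0.45  0.58  1.28 -0.12  1.51 -0.45]
tool offset mm [ 0.4 -0.1  0.1] rot deg [-0.    0.02 -0.01] world d [-0.1  0.4 -0.1]
```

Release and retreat high, back toward the base, then view everything.

>>> apply_moves(
  moves=[
    {"jaw": 0.1,"offset": [0,0,0],"rot": [0,0,0]},
    {"jaw": 0.15,"offset": [0,0,0],"rot": [0,0,0]},
    {"jaw": 0.25,"offset": [0,0,0],"rot": [0,0,0]},
    {"jaw": 0.4,"offset": [0,0,0],"rot": [0,0,0]},
    {"jaw": 0.4,"offset": [0,0,-10],"rot": [0,0,0]},
  ],
)

```text
time_s: 71.82
eef_pos: [0.6084, -0.2055, 0.1476]
eef_rot: [-0.093, 0.694, 0.708, -0.094]
wrist_force: [0.9, 0.9, 0.5]
opening: 0.399
grasp_force: 0.0
```

>>> apply_moves(
  moves=[
    {"jaw": 0.4,"offset": [0,0,-30],"rot": [0,0,0]},
    {"jaw": 0.4,"offset": [0,0,-40],"rot": [0,0,0]},
    {"jaw": 0.4,"offset": [0,0,-50],"rot": [0,0,0]},
    {"jaw": 0.4,"offset": [0,0,-50],"rot": [0,0,0]},
    {"jaw": 0.4,"offset": [0,0,-20],"rot": [0,0,0]},
  ],
)

```text
time_s: 72.45
eef_pos: [0.6598, -0.2051, 0.337]
eef_rot: [-0.088, 0.695, 0.708, -0.092]
wrist_force: [0.6, -0.3, -0.4]
opening: 0.401
grasp_force: 0.0
```

>>> apply_moves(
  moves=[
    {"jaw": 0.4,"offset": [0,-50,0],"rot": [0,0,0]},
    {"jaw": 0.4,"offset": [0,-60,0],"rot": [0,0,0]},
    {"jaw": 0.4,"offset": [0,-60,0],"rot": [0,0,0]},
    {"jaw": 0.4,"offset": [0,-30,0],"rot": [0,0,0]},
    {"jaw": 0.4,"offset": [0,0,0],"rot": [0,0,0]},
  ],
)

```text
time_s: 73.08
eef_pos: [0.4642, -0.2088, 0.3861]
eef_rot: [-0.09, 0.695, 0.707, -0.093]
wrist_force: [0.8, -0.0, 0.2]
opening: 0.399
grasp_force: 0.0
```

```bash
python3 - <<'E'
from cov import *
st(); look("25",(-.206,-.282,-.3575))
p,_=get("scene","25"); t,_=get("top","25")
def T(p,c,r,a,b): return cv2.resize(p[r-b:r+b,c-a:c+a,::-1],(400,300),interpolation=cv2.INTER_CUBIC)
cv2.imwrite("pics/m25.png",np.vstack([np.hstack([T(p,238,275,32,24),T(p,268,235,40,30)]),np.hstack([T(p,335,335,72,54),T(p,182,185,76,57)])]))
E
```

```text
t 73.08 pos [ 0.4642 -0.2088  0.3861] x [-0.018  1.    -0.002] y [ 0.967  0.017 -0.256] z [-0.256 -0.007 -0.967] op 0.399 g 0.0 F [ 0.8 -0.   0.2] q [-0.57  0.12  1.39 -0.15  1.85 -0.61]
top
-0.206 177 x= [-0.038  0.271  0.56 ] y rng [-0.2259 -0.1815] ztop 0.191 x@.15 0.6085
-0.282 few 0
-0.3575 91 x= [-0.096  0.296  0.531] y rng [-0.3863 -0.3631] ztop 0.187 x@.15 0.612
boards 1167 [[0.565, 0.179, 0.032], [0.586, 0.285, 0.073], [0.613, 0.396, 0.099]]
scene
-0.206 124 x= [-0.047  0.248  0.566] y rng [-0.2348 -0.1776] ztop 0.186 x@.15 0.6128
-0.282 108 x= [-0.037  0.232  0.57 ] y rng [-0.3097 -0.2532] ztop 0.187 x@.15 0.6149
-0.3575 102 x= [-0.042  0.222  0.569] y rng [-0.3844 -0.3291] ztop 0.187 x@.15 0.6166
boards 1605 [[0.584, 0.172, 0.032], [0.608, 0.291, 0.072], [0.624, 0.4, 0.098]]
```

View pics/m25.png

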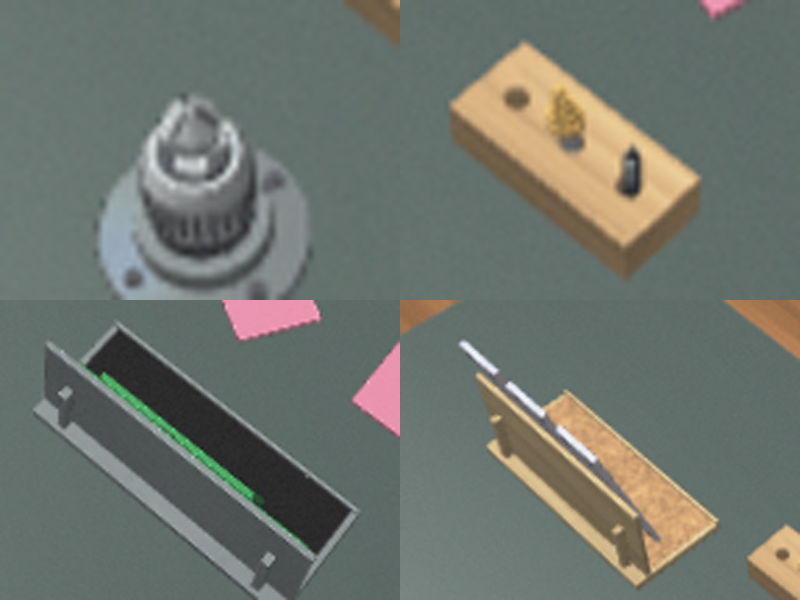

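```bash
python3 -c "
from bench import ctrl
print(ctrl.hand_in())"
```

```text
the job is handed in; nothing more can be done
None
```

I handed the job in at about 73 s. The centre drill stands in the block, and the countersink is home and upright in the chuck with the sleeve turned clockwise until my grip slipped on it. I infer the jaws are past the firm-hold angle but could not measure that. All three cover plates lean on the work rest, and the boards still lean in the stock stand.

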